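# Charge the scrap crusher

### The job

Charge the bench crusher with the broken fired clay: slide the safety catch aside and press the release button under it so that the hopper lid springs open, tip the tray of lumps into the hopper, and add the lumps lying loose on the bench. When every lump is in the hopper, shut the lid until it latches, slide the catch fully back over the button, and leave the empty tray standing upright on the bench. Leave the mould, the bowl and the jar alone.

Things in the scene. Friction and masses are not known exactly. Their poses are not given: they have to be found in the camera images.
- crusher: bench roll crusher, a fixed grey steel machine. Origin on the bench under the middle of its square hopper; x points to the hopper's hinge side (away from the robot), y to the drive housing (robot's left), z up. Housing: x -75..75, y 90..270 mm, top 135 mm high; a motor lies beyond it to y = 400. Latch block: x -75..-41, y 109..125, top 180 mm high, its bolt over the lid's edge reaching to y = 91
- hopper_mouth (a point): centre of the hopper's mouth, at the rim, 150 mm above the bench, straight above the crusher's origin. Mouth 180 mm (crusher x) by 168 mm (y), walls 6 mm thick; two ribbed rolls form the bottom, their tops 73 mm above the bench, with plates sloping down to them from the front and back walls
- catch (a joint): safety catch: a steel shutter plate (60 x 46 mm, underside 147 mm above the bench) sliding on two rails along the crusher's +y. 0 = covers the button, 0.055 m = fully slid aside. Stays where it is left; about 1.5 N of friction
- catch_tab (a point): top of the black thumb tab on the middle of the catch, 169 mm above the bench; the tab is 30 mm along the crusher's x, 12 mm along y and stands 18 mm above the shutter plate
- button (a joint): round release button, 26 mm across, pushed straight down: 0 = out, 0.007 m = fully down, about 6 N. It springs back. Lies at crusher x = 0, y = 150 mm between the catch's rails (42 mm apart, 4 mm higher than the button). Pressed, it draws back the bolt that holds the lid
- button_top (a point): middle of the button's top face, 143 mm above the bench when out, just under the closed catch
- lid (a joint): hopper lid, steel plate 184 (x) x 176 (y) x 4 mm, hinged on the hopper's far rim (crusher x = 93, 152 mm high). 0 = shut, 1.62 rad = open, just past upright; once the button is pressed a weak spring (under 2 N at the free edge) opens it in about 2 s. To shut it, swing it over and press its free edge down with about 10 N until it reads 0: a tongue on its left edge snaps under the bolt and holds it
- lid_edge (a point): middle of the lid's free edge, 187 mm from the hinge; a 120 mm long, 5 mm thick lip stands 14 mm proud there of the lid's outer face (the upper face when shut, the face away from the robot when open). About 152 mm above the bench when shut, 339 mm when open
- tray: carrying tray of sheet steel, 120 (x) x 170 (y) mm, loose, about 0.45 kg. Origin under the middle of its floor, z up. Floor and walls 3 mm thick; walls 42 mm high on both long sides and at the back (-y); the front end (+y) is open, the floor ending there in a plain edge. The floor is worn smooth: lumps start to slide on it at 17 to 23 degrees of tilt
- tray_bar (a point): middle of the wooden cross bar by which the tray is carried: runs along the tray's x, 112 mm long between steel uprights, 14 mm thick (tray y), 24 mm tall; this point is 85 mm above the tray's underside and over the middle of its length
- tray_lip (a point): middle of the tray's open front edge, at the underside, 85 mm ahead (+y) of the origin
- lump1: chipped lump of broken fired clay, about 38 x 30 x 24 mm (x, y, z), origin at its middle, 32 g; starts in the tray; may be absent
- lump2: chipped lump of broken fired clay, about 34 x 28 x 24 mm (x, y, z), origin at its middle, 32 g; starts in the tray; may be absent
- lump3: chipped lump of broken fired clay, about 42 x 26 x 24 mm (x, y, z), origin at its middle, 32 g; starts in the tray; may be absent
- lump4: chipped lump of broken fired clay, about 38 x 30 x 24 mm (x, y, z), origin at its middle, 32 g; starts in the tray; may be absent
- lump5: chipped lump of broken fired clay, about 34 x 28 x 24 mm (x, y, z), origin at its middle, 32 g; starts in the tray; may be absent
- lump6: chipped lump of broken fired clay, about 42 x 26 x 24 mm (x, y, z), origin at its middle, 32 g; starts in the tray; may be absent
- lump7: chipped lump of broken fired clay, about 38 x 30 x 24 mm (x, y, z), origin at its middle, 32 g; starts loose on the bench; may be absent
- lump8: chipped lump of broken fired clay, about 34 x 28 x 24 mm (x, y, z), origin at its middle, 32 g; starts loose on the bench; may be absent
- lump9: chipped lump of broken fired clay, about 42 x 26 x 24 mm (x, y, z), origin at its middle, 32 g; starts loose on the bench; may be absent
- lump10: chipped lump of broken fired clay, about 38 x 30 x 24 mm (x, y, z), origin at its middle, 32 g; starts loose on the bench; may be absent
- mould: bystander: two-lobed plaster mould, 200 x 135 x 48 mm, origin under its middle
- bowl: bystander: grey clay-coloured fired bowl, 124 mm wide, 50 mm high, origin under its middle
- jar: bystander: glaze jar, 70 mm wide, 95 mm high, origin under its middle
Not all that is in view belongs to the job. What is shaped like the lump8 but green or yellow is not meant.

How it is judged:
By the outcome, as a careful person would: the job done as asked, in the order asked, and still so for the second after the job is handed in, with the robot touching nothing.
Of lump1, lump2, lump3, lump4, lump5, lump6 only 3 to 6 are there at a start; the rules pass over those that are not, and their reading is None.
Of lump7, lump8, lump9, lump10 only 2 to 4 are there at a start; the rules pass over those that are not, and their reading is None.
At some moment in a run one of lump7, lump8, lump9, lump10, tray may be knocked a few centimetres aside while the robot is not near it.
Once in a run the grip may slacken for a moment while it holds something.
It also fails if it takes over 210 s, if anything falls off the work surface, if the arm or the gripper's body presses on something with over 40 N, if the wrist force passes 120 N, or if a joint passes its speed limit or range.

### The arm

A 6-joint arm with a two-finger parallel gripper is mounted at the origin on the work surface. World frame = base frame: x ahead of the robot, y to its left, z up, the work surface at z = 0. Lengths are in m, angles in rad, forces in N, time in s.
With the tool pointing down it reaches from about 0.35 to 0.85 m from the base axis. Payload 8.1 kg.
Tool frame: the origin (TCP) lies at the centre of the arm's flange, where the gripper is bolted on; the fingertips stand 186 mm ahead of it and the grasp point (between the pads) lies 167 mm ahead of it; z points along the fingers, y is the direction in which the jaws open and shut (so a half turn about z gives the same grasp; the last joint's range is limited). The gripper opens to 93 mm and grips with 3 to 60 N. Pads are 15 mm wide; open, the fingers measure 128 mm over their backs; the gripper's body (75 mm by 188 mm) begins 65 mm behind the grasp point.
Start: joints at [1.044, 0.13, 1.488, -0, 1.523, -0.085], TCP at [0.257, 0.542, 0.405] pointing down, gripper open.
Joint ranges: [-2.96, 2.96], [-0.89, 2.26], [0.02, 2.5], [-1.34, 4.48], [0, 2.73], [-2.66, 2.66]. Speed limits (rad/s): [2.39, 2.39, 2.79, 3.14, 3.14, 3.14].

### API

Orientations are given as a rotation vector (axis times angle).
In Python, from plant import robot, viewer, order gives the robot as it stands.
- The arm moves only by the tool apply_moves, never from a script. Its argument "deltas" is a list of rows, each a list of 3 entries, a list of its own where there are three numbers: the finger opening in mm, from 0 to 93, then the shift along the tool's x, y, z in mm, then the turn about the tool's z in rad. In form: [[grip, [dx, dy, dz], yaw], ...]. A call has 1 to 5 rows; each row shifts and turns the commanded pose from where the row before left it, along the tool's axes as they then stand; what a row does not reach is not made up. A row lasts 1/8 s, in which the tool goes at most 62.5 mm and 10.7 degrees, less where a joint would pass 70% of its speed; a pose out of reach is approached as far as the arm can. A call is refused whole if a number of a shift passes 62.5 or a number of a turn 0.188, either way. A call with a gripper value outside its range is refused whole. The fingers move at their own pace and stop on an object; "grip_force" is the grip in N (left out, the last holds). Time passes only in rows, so rows that do not move let the fingers close. It gives the time, the measured TCP pose, the force and the opening at its end, in the units of the state.
- robot.read_state(): the state, without advancing time (a new reading comes with each control period).
- viewer.read_camera(name): name is "scene" or "top" or "wrist"; returns the picture (420x560x3 uint8, blue, green, red); there is no depth.
- viewer.get_calibration(name): a dict with "fx", "fy", "cx", "cy" (pixels), "R" (3x3) and "t" (3): a world point X has camera coordinates R X + t. Camera axes: x right, y down, z forward; pixel columns grow to the right and rows downward; lengths in m; the calibration is good to about 2 mm. A picture is of the moment at which its call begins: read the wrist's pose just before it. get_calibration takes no time and is no camera call; for the wrist camera it gives the pose at the moment of the call.
- order.close_job(): hands the job in, once; it reports no verdict.
The state is a dict: "t": time; "q": joint angles; "dq": joint speeds; "joint_torque": joint torques, N m; "tool_pos": TCP position; "orientation": TCP orientation; "force": force on the tool from outside, world axes, zero at the start; "wrist_torque": the same for the moment, N m; "opening": finger opening in m.
Only numpy, scipy, OpenCV 4.12 (cv2) and the standard library are available. Lean on these libraries where they do the work, as an engineer would, in place of code of your own. Each camera call takes 0.05 s, during which the arm holds its last target. There are 200 camera calls.

## Working session

There is one attempt and no reset: what is moved stays moved. The work goes in short steps, Python scripts to look and compute and a tool call to move; the robot and the scene stay as the last step left them, time stands still between calls to the robot, and variables do not carry over. Pictures are saved under pics/ and viewed, about 12 in all and at most 16, crops included, and the job is handed in when it is done.

Besides the shell and the picture viewer there is one more tool, called after "Call:" as a command line: name --argument value ..., lists and objects as JSON in quotes. apply_moves: Moves the arm, as the interface text tells. Its arguments: {"type":"object","properties":{"deltas":{"type":"array"},"grip_force":{"type":"number"}},"required":["deltas"]}

```bash
ls; mkdir -p pics; cat > h.py <<'E'
import numpy as np, cv2
from plant import robot, viewer, order
from scipy.spatial.transform import Rotation as Ro
def shot(n,f):
    im=viewer.read_camera(n); cv2.imwrite('pics/'+f,im); return im
def ray(c,px):
    R=np.array(c['R']);t=np.array(c['t']); o=-R.T@t
    d=R.T@np.array([(px[0]-c['cx'])/c['fx'],(px[1]-c['cy'])/c['fy'],1]); return o,d
def plane(c,px,z):
    o,d=ray(c,px); return o+d*(z-o[2])/d[2]
def proj(c,X):
    p=np.array(c['R'])@np.array(X)+np.array(c['t']); return c['fx']*p[0]/p[2]+c['cx'],c['fy']*p[1]/p[2]+c['cy']
def st():
    s=robot.read_state(); print('t',s['t'],'pos',np.round(s['tool_pos'],4),'rv',np.round(s['orientation'],3),'R',np.round(Ro.from_rotvec(s['orientation']).as_matrix(),3).tolist(),'F',np.round(s['force'],1),'op',s['opening']); return s
E
python3 - <<'E'
from h import *
st()
a=shot('scene','s0.png');b=shot('top','t0.png')
for n in('scene','top','wrist'):
    c=viewer.get_calibration(n);print(n,c['fx'],c['cx'],c['cy'],np.round(np.array(c['R']),3).tolist(),np.round(-np.array(c['R']).T@c['t'],3))
E
```

```text
pics
t 0.0 pos [0.2564 0.5422 0.4037] rv [-6.880e-01 -3.065e+00  3.000e-03] R [[-0.904, 0.428, -0.001], [0.428, 0.904, -0.002], [0.0, -0.002, -1.0]] F [ 0.4 -0.2 -0.7] op 0.092886268144806
scene 406.62409936292477 284.03802645812436 208.55122483484092 [[0.612, 0.79, -0.025], [0.41, -0.345, -0.845], [-0.676, 0.507, -0.535]] [ 1.26  -0.596  0.687]
top 527.6629282862601 274.87111589644365 207.69715291542235 [[-0.025, -1.0, 0.016], [-0.998, 0.024, -0.054], [0.053, -0.017, -0.998]] [ 0.496 -0.035  1.381]
wrist 335.95186200431544 284.88676991126323 212.17096466120125 [[0.427, 0.904, -0.003], [0.877, -0.414, 0.245], [0.22, -0.107, -0.97]] [0.197 0.573 0.384]
```

View pics/s0.png

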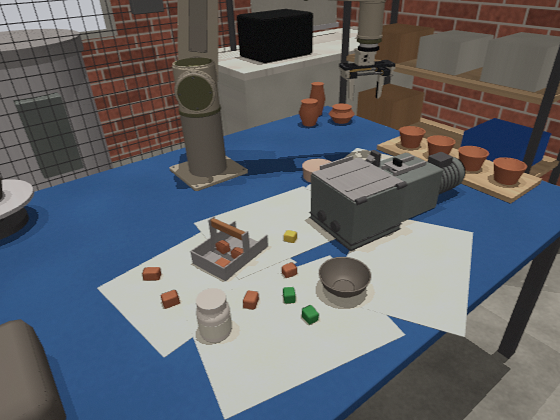

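View pics/t0.png

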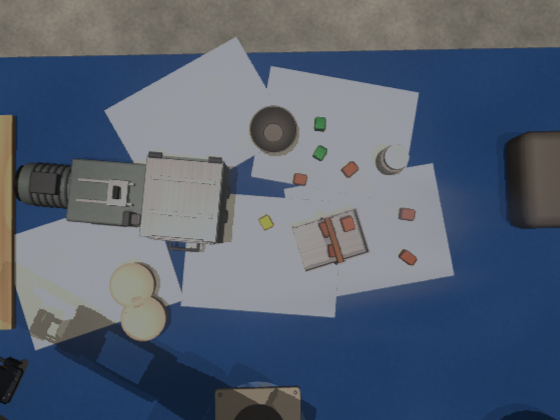

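Candidates for lumps: red-brown loose at top-view (300,179), (350,169), (407,214), (408,257). The green ones at (320,124), (320,153) and the yellow one at (266,222) are decoys. The tray at (330,240) holds about 3. The crusher lid is at (185,198), the catch tab at (118,192). Next a close crop and the masks.

```bash
python3 - <<'E'
from h import *
b=cv2.imread('pics/t0.png');c=viewer.get_calibration('top')
hsv=cv2.cvtColor(b,cv2.COLOR_BGR2HSV)
m=((hsv[...,0]<13)|(hsv[...,0]>172))&(hsv[...,1]>110)&(hsv[...,2]>50)
m=m.astype(np.uint8)*255
cs,_=cv2.findContours(m,cv2.RETR_EXTERNAL,cv2.CHAIN_APPROX_NONE)
for k in cs:
    if cv2.contourArea(k)<40: continue
    r=cv2.minAreaRect(k); P=cv2.boxPoints(r); W=np.array([plane(c,p,.022)[:2] for p in P])
    e=W[1]-W[0];f=W[2]-W[1]
    L=e if np.hypot(*e)>np.hypot(*f) else f
    print(np.round(r[0],0),'xy',np.round(plane(c,r[0],.02)[:2],4),'size',np.round([np.hypot(*e),np.hypot(*f)],3),'longaxis deg',round(np.degrees(np.arctan2(L[1],L[0])),0))
A=cv2.resize(b[120:280,50:260],None,fx=3.6,fy=3.6,interpolation=cv2.INTER_CUBIC)[:, :]
B=cv2.resize(b[190:290,280:430],None,fx=5,fy=5,interpolation=cv2.INTER_CUBIC)
cv2.imwrite('pics/c1.png',A);cv2.imwrite('pics/c2.png',B)
E
```

```text
[408. 258.] xy [ 0.4324 -0.3989] size [0.023 0.038] longaxis deg -127.0
[333. 240.] xy [ 0.4821 -0.2067] size [0.011 0.115] longaxis deg -163.0
[348. 224.] xy [ 0.5231 -0.2462] size [0.024 0.029] longaxis deg -163.0
[300. 179.] xy [ 0.643  -0.1246] size [0.021 0.025] longaxis deg -105.0
[350. 168.] xy [ 0.6673 -0.2565] size [0.03  0.024] longaxis deg -46.0
```

View pics/c1.png

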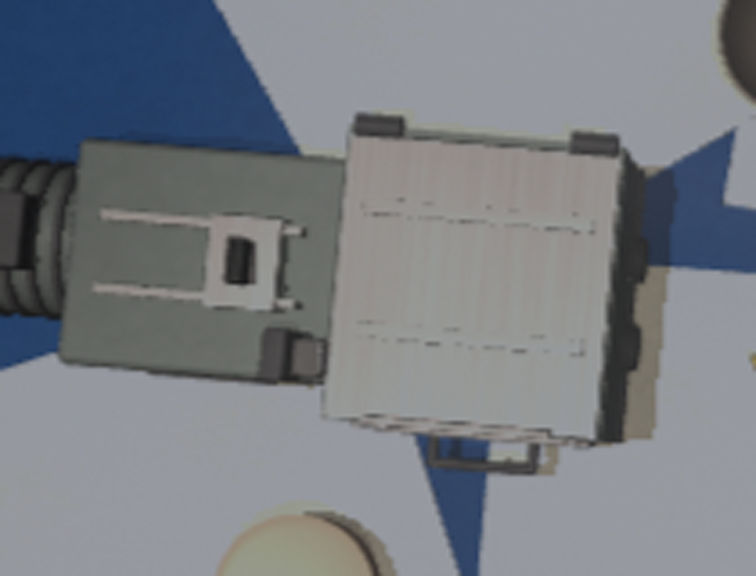

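View pics/c2.png

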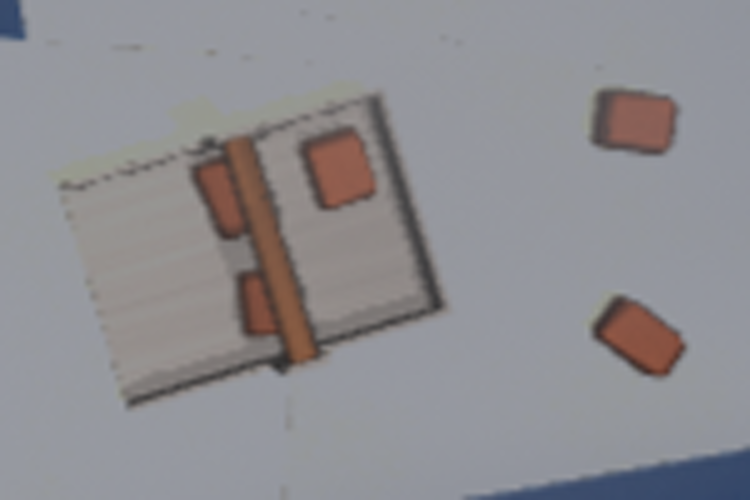

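Seen: the tray's open end faces left in the image (towards the crusher) and the tray holds 3 lumps. The bar runs (235,140)–(310,360) in the crop. The crusher's lid hinge is at the image top, and the tab is at (238,260) in crop 1. All four loose red-brown lumps are as listed. Now the poses.

```bash
python3 - <<'E'
from h import *
b=cv2.imread('pics/t0.png');c=viewer.get_calibration('top')
C1=lambda x,y:(50+x/3.6-.36,120+y/3.6-.36)
C2=lambda x,y:(280+x/5-.4,190+y/5-.4)
tab=plane(c,C1(238,260),.169)
L=np.array([plane(c,C1(*p),z) for p,z in [((350,137),.154),((622,152),.154),((597,440),.154),((325,415),.154)]])
print('tab',tab,'lid corners',L.round(4).tolist(),'mean',L.mean(0))
yv=(L[0]-L[1])+(L[3]-L[2]);xv=(L[0]-L[3])+(L[1]-L[2])
print('yaw from y',np.degrees(np.arctan2(-yv[0],yv[1])),'from x',np.degrees(np.arctan2(xv[1],xv[0])),np.linalg.norm(yv)/2,np.linalg.norm(xv)/2)
d=tab-L.mean(0);print('yaw tab',np.degrees(np.arctan2(-d[0],d[1])),np.linalg.norm(d[:2]))
r=[plane(c,C1(*p),.152) for p in [(103,214),(290,231),(97,288),(285,305)]]
for i in(0,2): e=r[i]-r[i+1];print('rail yaw',np.degrees(np.arctan2(-e[0],e[1])))
hp=[plane(c,C1(*p),.135) for p in [(80,140),(62,362),(345,158)]];print('housing',np.round(hp,3).tolist())
# tray
p1=plane(c,C2(238,140),.097);p2=plane(c,C2(305,358),.097);e=p1-p2
print('bar',p1,p2,(p1+p2)/2,np.linalg.norm(e),'tray yaw',np.degrees(np.arctan2(e[1],e[0])))
w=[plane(c,C2(*p),.042) for p in [(60,185),(380,97),(440,308),(130,405)]];print('tray walls',np.round(w,3).tolist(),np.mean(w,0))
hsv=cv2.cvtColor(b,cv2.COLOR_BGR2HSV);print(hsv[214,407],hsv[257,408],hsv[169,350])
m=((hsv[...,0]<15)|(hsv[...,0]>168))&(hsv[...,1]>75)&(hsv[...,2]>40)
cs,_=cv2.findContours(m.astype(np.uint8),cv2.RETR_EXTERNAL,cv2.CHAIN_APPROX_NONE)
for k in cs:
    if not 40<cv2.contourArea(k)<600: continue
    q=cv2.minAreaRect(k);P=np.array([plane(c,p,.022)[:2] for p in cv2.boxPoints(q)]);e=P[1]-P[0];f=P[2]-P[1]
    if np.hypot(*e)<np.hypot(*f): e,f=f,e
    print(np.round(q[0]),plane(c,q[0],.02)[:2].round(4),np.hypot(*e).round(3),np.hypot(*f).round(3),'long',np.degrees(np.arctan2(e[1],e[0])).round())
E
```

```text
tab [0.60648398 0.30856731 0.169     ] lid corners [[0.6861, 0.2399, 0.154], [0.6723, 0.0642, 0.154], [0.4862, 0.0839, 0.154], [0.5066, 0.258, 0.154]] mean [0.58780329 0.16150591 0.154     ]
yaw from y -5.577563086334303 from x -5.910441128275858 0.1757792784316361 0.18377478611898573
yaw tab -7.2393110836623515 0.14824312831736156
rail yaw -6.566639965551132
rail yaw -6.563349226000325
housing [[0.691, 0.421, 0.135], [0.546, 0.433, 0.135], [0.675, 0.248, 0.135]]
bar [ 0.53795318 -0.18367727  0.097     ] [ 0.43125202 -0.21306808  0.097     ] [ 0.4846026  -0.19837267  0.097     ] 0.11067501017212052 tray yaw 15.400202467364693
tray walls [[0.519, -0.099, 0.042], [0.56, -0.263, 0.042], [0.452, -0.29, 0.042], [0.407, -0.131, 0.042]] [ 0.48450185 -0.1958802   0.042     ]
[  5  95 137] [  7 132 137] [  7 120 140]
[408. 257.] [ 0.4326 -0.3988] 0.04 0.025 long -128.0
[331. 241.] [ 0.4808 -0.1995] 0.118 0.031 long -163.0
[348. 224.] [ 0.5236 -0.2452] 0.033 0.027 long -163.0
[408. 214.] [ 0.5452 -0.402 ] 0.03 0.023 long -100.0
[300. 179.] [ 0.6426 -0.1246] 0.03 0.025 long -103.0
[350. 168.] [ 0.6667 -0.2558] 0.034 0.026 long -53.0
```

```bash
cat >> h.py <<'E'
O=np.array([.590,.1605]); cx=np.array([.994,-.110]); cy=np.array([.110,.994])
def C(x,y): return O+cx*x/1000+cy*y/1000   # crusher mm -> world
def plan(wps, step=58):
    """wps: (x,y,ztip,ang_deg of jaw axis) ; prints rows [dx,dy,dz],yaw from the measured pose"""
    s=robot.read_state();p=np.array(s['tool_pos']);M=Ro.from_rotvec(s['orientation']).as_matrix()
    a=np.arctan2(M[1,1],M[0,1])
    for x,y,z,ang in wps:
        g=np.array([x,y,z+.186]);da=(np.radians(ang)-a+np.pi/2)%np.pi-np.pi/2
        n=max(1,int(np.ceil(max(np.linalg.norm(g-p)*1000/step,abs(da)/.18))))
        print('->',np.round(g,3),'rows',n)
        for i in range(n):
            ya=np.array([np.cos(a),np.sin(a),0]);za=np.array([0,0,-1.]);xa=np.cross(ya,za)
            d=(g-p)/n*1000;print('  ',np.round([d@xa,d@ya,d@za],1).tolist(),round(-da/n,3));a+=da/n
        p=g
E
python3 - <<'E'
from h import *
t=C(0,150);t2=C(0,205)
plan([(*t,.200,83.7),(*t,.156,83.7),(*t2,.156,83.7)])
E
```

```text
-> [0.606 0.31  0.386] rows 8
   [-52.0, -7.6, 2.2] -0.041
   [-51.6, -9.7, 2.2] -0.041
   [-51.2, -11.9, 2.2] -0.041
   [-50.7, -14.0, 2.2] -0.041
   [-50.0, -16.1, 2.2] -0.041
   [-49.3, -18.1, 2.2] -0.041
   [-48.5, -20.1, 2.2] -0.041
   [-47.6, -22.1, 2.2] -0.041
-> [0.606 0.31  0.342] rows 1
   [0.0, 0.0, 44.0] 0.0
-> [0.613 0.364 0.342] rows 1
   [-0.0, 55.0, 0.0] -0.0
```

Call:
apply_moves --deltas '[[50, [-52, -7.6, 2.2], -0.041], [50, [-51.6, -9.7, 2.2], -0.041], [50, [-51.2, -11.9, 2.2], -0.041], [50, [-50.7, -14, 2.2], -0.041], [50, [-50, -16.1, 2.2], -0.041]]' --grip_force 20

```text
t: 0.72
tool_pos: [0.4763, 0.3955, 0.3932]
orientation: [-0.369, -3.119, 0.001]
force: [0.9, -0.0, -0.7]
opening: 0.0513
```

Call:
apply_moves --deltas '[[50, [-49.3, -18.1, 2.2], -0.041], [50, [-48.5, -20.1, 2.2], -0.041], [50, [-47.6, -22.1, 2.2], -0.041], [50, [0, 0, 0], 0], [50, [0, 0, 0], 0]]'

```text
t: 1.35
tool_pos: [0.6059, 0.3092, 0.3864]
orientation: [-0.18, -3.135, 0.0]
force: [-0.1, 0.8, 0.1]
opening: 0.0499
```

```bash
python3 - <<'E'
from h import *
st();t=C(0,150);plan([(*t,.157,83.7)])
im=shot('wrist','w1.png');c=viewer.get_calibration('wrist')
print(proj(c,[*t,.169]),proj(c,[*C(-41,109),.18]))
E
```

```text
t 1.35 pos [0.6059 0.3092 0.3864] rv [-0.18  -3.135  0.   ] R [[-0.993, 0.114, -0.002], [0.114, 0.993, -0.0], [0.002, -0.0, -1.0]] F [-0.1  0.8  0.1] op 0.04986214884778137
-> [0.606 0.31  0.343] rows 1
   [-0.5, 0.4, 43.4] -0.005
(np.float64(282.0971332471603), np.float64(239.43740371691965)) (np.float64(208.33011940176613), np.float64(176.4116221991321))
```

View pics/w1.png

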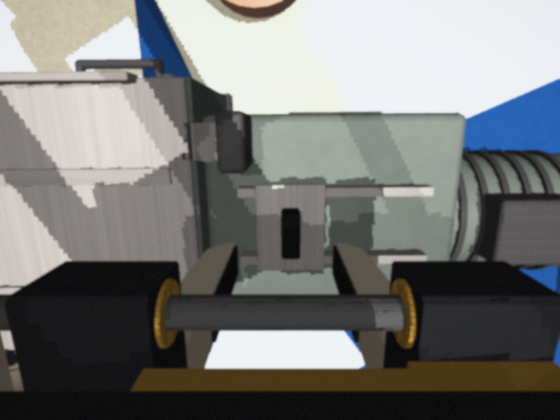

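The tab sits between the fingers at (290,233), a few mm from the predicted (282,239). Descending, gripping and sliding.

Call:
apply_moves --deltas '[[50, [1, 2, 22], 0], [50, [0, 0, 21], 0], [0, [0, 0, 0], 0], [0, [0, 0, 0], 0], [0, [0, 0, 0], 0]]' --grip_force 15

```text
t: 2.02
tool_pos: [0.6056, 0.3114, 0.3452]
orientation: [0.179, 3.135, 0.001]
force: [-0.4, 0.3, 1.0]
opening: 0.0249
```

Call:
apply_moves --deltas '[[0, [0, 0, 0], 0], [0, [0, 15, 0], 0], [0, [0, 15, 0], 0], [0, [0, 15, 0], 0], [0, [0, 12, 0], 0]]'

```text
t: 2.65
tool_pos: [0.6121, 0.3688, 0.3449]
orientation: [0.178, 3.135, -0.002]
force: [-3.6, -29.1, 15.2]
opening: 0.0133
```

Call:
apply_moves --deltas '[[0, [0, 0, 0], 0], [0, [0, 0, 0], 0]]'

```text
t: 2.9
tool_pos: [0.6121, 0.3678, 0.345]
orientation: [0.179, 3.136, -0.003]
force: [-1.8, -8.5, 8.9]
opening: 0.0121
```

Catch is against its stop. Opening the jaws in place puts one finger above the button, with the body clear of the lid's sweep. Then press.

Call:
apply_moves --deltas '[[30, [0, -1, 0], 0], [93, [0, 0, -2], 0], [93, [0, 0, 0], 0], [93, [0, 0, 0], 0], [93, [0, 0, 10], 0]]'

```text
t: 3.52
tool_pos: [0.612, 0.3672, 0.3369]
orientation: [0.179, 3.135, 0.002]
force: [0.2, -0.1, -0.4]
opening: 0.0571
```

Call:
apply_moves --deltas '[[93, [0, 0, 5], 0], [93, [0, 0, 4], 0], [93, [0, 0, 3], 0], [93, [0, 0, 2], 0], [93, [0, 0, 0], 0]]'

```text
t: 4.15
tool_pos: [0.6119, 0.3676, 0.3231]
orientation: [0.178, 3.135, 0.003]
force: [0.8, 5.0, 5.4]
opening: 0.0929
```

```bash
python3 - <<'E'
from h import *
st()
im=shot('scene','s1.png');cv2.imwrite('pics/s1c.png',cv2.resize(im[80:280,200:480],None,fx=2.5,fy=2.5))
E
```

```text
t 4.15 pos [0.6119 0.3676 0.3231] rv [1.780e-01 3.135e+00 3.000e-03] R [[-0.994, 0.113, 0.002], [0.113, 0.994, 0.002], [-0.002, 0.002, -1.0]] F [0.8 5.  5.4] op 0.09286714128577353
```

View pics/s1c.png

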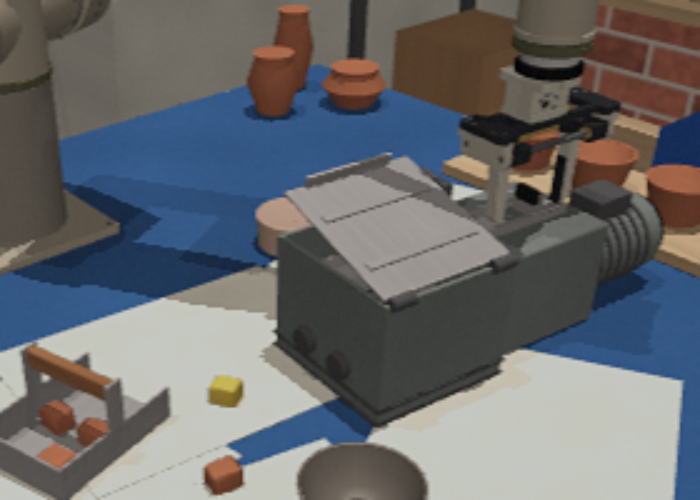

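The button is down and the lid is swinging open. Next, to the tray.

Call:
apply_moves --deltas '[[93, [0, 0, -20], 0], [60, [0, 0, -50], 0], [60, [0, 0, -50], 0], [60, [0, 0, 0], 0], [60, [0, 0, 0], 0]]'

```text
t: 4.82
tool_pos: [0.6117, 0.3666, 0.4425]
orientation: [0.179, 3.136, -0.0]
force: [0.4, 0.1, -0.7]
opening: 0.0612
```

Call:
apply_moves --deltas '[[60, [0, 0, 0], 0], [60, [0, 0, 0], 0], [60, [0, 0, 0], 0], [60, [0, 0, 0], 0], [60, [0, 0, 0], 0]]'

```text
t: 5.45
tool_pos: [0.6117, 0.367, 0.4421]
orientation: [-0.179, -3.136, 0.0]
force: [0.2, -0.4, -0.7]
opening: 0.0603
```

```bash
python3 - <<'E'
from h import *
st();plan([(.4846,-.197,.20,105.4)])
E
```

```text
t 5.45 pos [0.6117 0.367  0.4421] rv [-0.179 -3.136  0.   ] R [[-0.994, 0.114, -0.0], [0.114, 0.994, -0.0], [0.0, -0.0, -1.0]] F [ 0.2 -0.4 -0.7] op 0.06031455109944765
-> [ 0.485 -0.197  0.386] rows 11
   [5.7, -52.2, 5.1] -0.035
   [7.5, -52.0, 5.1] -0.035
   [9.3, -51.7, 5.1] -0.035
   [11.1, -51.4, 5.1] -0.035
   [12.9, -51.0, 5.1] -0.035
   [14.6, -50.5, 5.1] -0.035
   [16.4, -49.9, 5.1] -0.035
   [18.1, -49.3, 5.1] -0.035
   [19.8, -48.7, 5.1] -0.035
   [21.5, -48.0, 5.1] -0.035
   [23.1, -47.2, 5.1] -0.035
```

Call:
apply_moves --deltas '[[60, [5.7, -52.2, 5.1], -0.035], [60, [7.5, -52, 5.1], -0.035], [60, [9.3, -51.7, 5.1], -0.035], [60, [11.1, -51.4, 5.1], -0.035], [60, [12.9, -51, 5.1], -0.035]]'

```text
t: 6.08
tool_pos: [0.5533, 0.1091, 0.4168]
orientation: [-0.098, 3.139, -0.0]
force: [1.1, -0.4, -0.3]
opening: 0.0602
```

Call:
apply_moves --deltas '[[60, [14.6, -50.5, 5.1], -0.035], [60, [16.4, -49.9, 5.1], -0.035], [60, [18.1, -49.3, 5.1], -0.035], [60, [19.8, -48.7, 5.1], -0.035], [60, [21.5, -48, 5.1], -0.035]]'

```text
t: 6.7
tool_pos: [0.4958, -0.1473, 0.3914]
orientation: [-0.372, 3.119, -0.001]
force: [0.2, 0.4, 0.5]
opening: 0.0601
```

Call:
apply_moves --deltas '[[60, [23.1, -47.2, 5.1], -0.035], [60, [0, 0, 0], 0], [60, [0, 0, 0], 0]]'

```text
t: 7.08
tool_pos: [0.485, -0.197, 0.3862]
orientation: [-0.423, 3.113, 0.0]
force: [0.1, 0.0, 0.2]
opening: 0.06
```

```bash
python3 - <<'E'
from h import *
st();plan([(.4846,-.197,.064,105.4)])
c=viewer.get_calibration('wrist');im=shot('wrist','w2.png');t=shot('top','t2.png');s=shot('scene','s2.png')
print(proj(c,[.4846,-.197,.097]))
cv2.imwrite('pics/m2.png',np.hstack([cv2.resize(im,(400,300)),cv2.resize(t,(400,300))]))
E
```

```text
t 7.075 pos [ 0.485  -0.197   0.3862] rv [-0.423  3.113  0.   ] R [[-0.964, -0.267, 0.0], [-0.267, 0.964, 0.0], [-0.0, 0.0, -1.0]] F [0.1 0.  0.2] op 0.06002983035751128
-> [ 0.485 -0.197  0.25 ] rows 3
   [0.1, 0.0, 45.4] 0.0
   [0.1, 0.0, 45.4] 0.0
   [0.1, 0.0, 45.4] 0.0
(np.float64(283.6336693476753), np.float64(208.8090224281906))
```

View pics/m2.png

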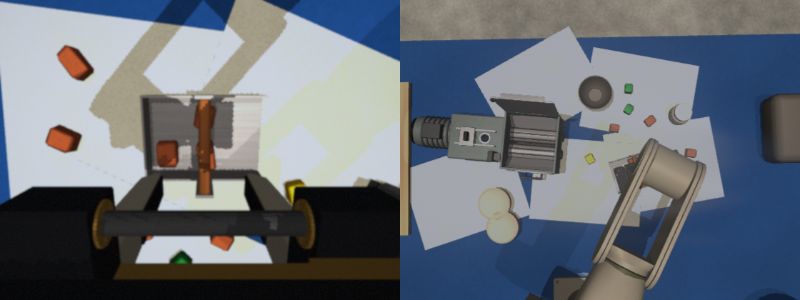

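The bar is centred between the fingers at (286,203) in full-image pixels, predicted (284,209). The lid stands open and the button is uncovered. Grasping the tray.

Call:
apply_moves --deltas '[[60, [0, 0, 45], 0], [60, [0, 0, 45], 0], [60, [0, 0, 46], 0], [0, [0, 0, 0], 0], [0, [0, 0, 0], 0]]' --grip_force 50

```text
t: 7.85
tool_pos: [0.4859, -0.1968, 0.2519]
orientation: [-0.426, 3.111, -0.002]
force: [-0.5, 0.0, -0.4]
opening: 0.0447
```

Call:
apply_moves --deltas '[[0, [0, 0, 0], 0], [0, [0, 0, 0], 0], [0, [0, 0, 0], 0], [0, [0, 0, -15], 0], [0, [0, 0, -30], 0]]'

```text
t: 8.48
tool_pos: [0.484, -0.1967, 0.2941]
orientation: [0.424, -3.109, -0.004]
force: [0.5, -0.5, -4.2]
opening: 0.0136
```

```bash
python3 - <<'E'
from h import *
O[1]=.162
st();a=C(0,-230);b=C(0,-66)
plan([(.48,-.19,.245,105.4),(*a,.245,83.7),(*b,.240,83.7)],45)
E
```

```text
t 8.475 pos [ 0.484  -0.1967  0.2941] rv [ 0.424 -3.109 -0.004] R [[-0.963, -0.268, -0.004], [-0.268, 0.963, 0.002], [0.003, 0.003, -1.0]] F [ 0.5 -0.5 -4.2] op 0.01357170954779934
-> [ 0.48  -0.19   0.431] rows 4
   [0.5, 1.9, -34.2] 0.001
   [0.5, 1.9, -34.2] 0.001
   [0.5, 1.9, -34.2] 0.001
   [0.5, 1.9, -34.2] 0.001
-> [ 0.565 -0.067  0.431] rows 4
   [-28.6, 24.1, 0.0] 0.095
   [-26.2, 26.7, 0.0] 0.095
   [-23.6, 29.1, 0.0] 0.095
   [-20.7, 31.2, 0.0] 0.095
-> [0.583 0.096 0.426] rows 4
   [-0.0, 41.0, 1.3] 0.0
   [-0.0, 41.0, 1.3] 0.0
   [-0.0, 41.0, 1.3] 0.0
   [-0.0, 41.0, 1.3] 0.0
```

Call:
apply_moves --deltas '[[0, [0, 2, -34], 0], [0, [0, 2, -34], 0], [0, [0, 2, -34], 0], [0, [0, 2, -34], 0], [0, [-28.6, 24.1, 0], 0.095]]'

```text
t: 9.1
tool_pos: [0.5039, -0.1598, 0.4355]
orientation: [-0.268, 3.125, -0.006]
force: [1.0, 0.1, -4.9]
opening: 0.0139
```

Call:
apply_moves --deltas '[[0, [-26.2, 26.7, 0], 0.095], [0, [-23.6, 29.1, 0], 0.095], [0, [-20.7, 31.2, 0], 0.095], [0, [0, 0, 0], 0], [0, [0, 0, 0], 0]]'

```text
t: 9.72
tool_pos: [0.5671, -0.0659, 0.431]
orientation: [-0.169, -3.136, 0.001]
force: [0.1, 0.3, -5.0]
opening: 0.0134
```

```bash
python3 - <<'E'
from h import *
O[1]=.162
st();b=C(0,-55)
plan([(*b,.240,83.7)],35)
E
```

```text
t 9.725 pos [ 0.5671 -0.0659  0.431 ] rv [-1.690e-01 -3.136e+00  1.000e-03] R [[-0.994, 0.107, -0.001], [0.107, 0.994, -0.0], [0.001, -0.0, -1.0]] F [ 0.1  0.3 -5. ] op 0.013446930803368418
-> [0.584 0.107 0.426] rows 5
   [0.4, 34.8, 1.0] 0.0
   [0.4, 34.8, 1.0] 0.0
   [0.4, 34.8, 1.0] 0.0
   [0.4, 34.8, 1.0] 0.0
   [0.4, 34.8, 1.0] 0.0
```

Call:
apply_moves --deltas '[[0, [0.4, 34.8, 1], 0], [0, [0.4, 34.8, 1], 0], [0, [0.4, 34.8, 1], 0], [0, [0.4, 34.8, 1], 0], [0, [0.4, 34.8, 1], 0]]'

```text
t: 10.35
tool_pos: [0.5841, 0.1071, 0.4262]
orientation: [-0.172, -3.137, 0.001]
force: [-0.9, 0.6, -4.7]
opening: 0.0138
```

Call:
apply_moves --deltas '[[0, [0, 0, 0], 0], [0, [0, 0, 9], 0], [0, [0, 0, 9], 0], [0, [0, 0, 5], 0], [0, [0, 0, 0], 0]]'

```text
t: 10.98
tool_pos: [0.5841, 0.1068, 0.4021]
orientation: [-0.172, -3.135, 0.0]
force: [-0.5, 0.5, -3.9]
opening: 0.0138
```

```bash
python3 - <<'E'
from h import *
st();im=shot('scene','s3.png');w=shot('wrist','w3.png')
cv2.imwrite('pics/m3.png',np.hstack([cv2.resize(im[40:250,230:430],(400,420)),cv2.resize(w,(400,420))]))
E
```

```text
t 10.975 pos [0.5841 0.1068 0.4021] rv [-0.172 -3.135  0.   ] R [[-0.994, 0.109, -0.001], [0.109, 0.994, -0.0], [0.001, -0.0, -1.0]] F [-0.5  0.5 -3.9] op 0.01375111558672435
```

View pics/m3.png

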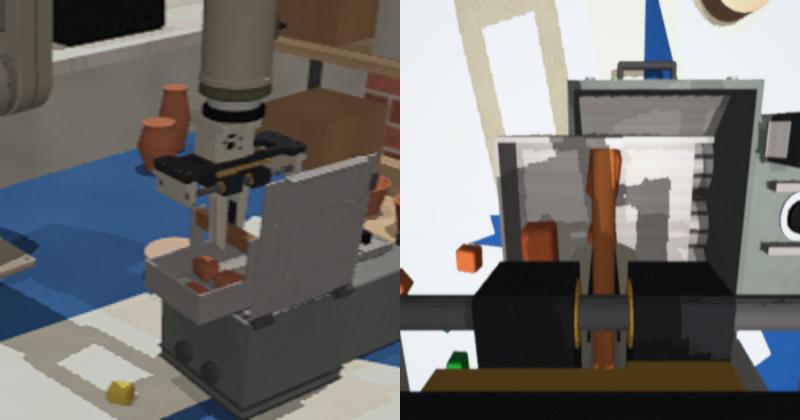

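The tray is level, with its front over the mouth and its underside just above the right rim. Set it on the rim, loosen the grip, and let the front finger lead the bar forward and down.

Call:
apply_moves --deltas '[[0, [0, 0, 1.5], 0], [22, [0, 0, 0], 0], [36, [0, 0, 0], 0], [36, [0, 5, 2], 0], [36, [0, 8, 3], 0]]'

```text
t: 11.7
tool_pos: [0.5858, 0.1207, 0.3967]
orientation: [0.171, 3.136, 0.0]
force: [0.3, 0.5, -0.5]
opening: 0.0354
```

Call:
apply_moves --deltas '[[36, [0, 8, 4], 0], [36, [0, 8, 5], 0], [36, [0, 8, 5], 0], [36, [0, 0, 0], 0], [36, [0, 0, 0], 0]]'

```text
t: 12.32
tool_pos: [0.5883, 0.1444, 0.3827]
orientation: [-0.17, -3.137, -0.001]
force: [-1.3, 2.9, 0.0]
opening: 0.0359
```

```bash
python3 - <<'E'
from h import *
st();im=shot('scene','s4.png');w=shot('wrist','w4.png')
cv2.imwrite('pics/m4.png',np.hstack([cv2.resize(im[40:250,230:430],(400,420)),cv2.resize(w,(400,420))]))
E
```

```text
t 12.325 pos [0.5883 0.1444 0.3827] rv [-1.700e-01 -3.137e+00 -1.000e-03] R [[-0.994, 0.108, -0.0], [0.108, 0.994, 0.0], [0.0, 0.0, -1.0]] F [-1.3  2.9  0. ] op 0.035938740874939416
```

View pics/m4.png

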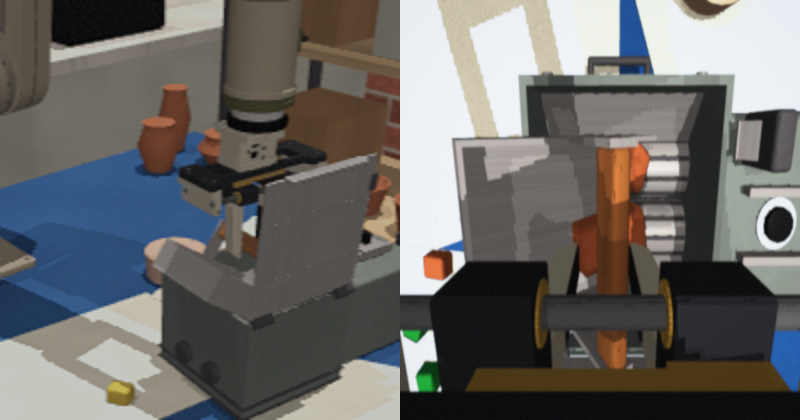

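The tray is tipped. One lump is at the rolls (636,165) and another near the lip (595,240). A bit more tilt, then a small shake.

Call:
apply_moves --deltas '[[36, [0, 8, 5], 0], [36, [0, 8, 4], 0], [36, [0, 0, 0], 0], [36, [0, -12, 0], 0], [36, [0, 12, 0], 0]]'

```text
t: 13.05
tool_pos: [0.5903, 0.1592, 0.3747]
orientation: [0.172, 3.135, 0.001]
force: [-0.1, -0.1, 0.4]
opening: 0.0359
```

Call:
apply_moves --deltas '[[36, [0, 0, 0], 0], [36, [0, 0, 0], 0]]'

```text
t: 13.3
tool_pos: [0.59, 0.1596, 0.3732]
orientation: [-0.171, -3.136, 0.001]
force: [0.3, 0.2, 0.6]
opening: 0.0359
```

```bash
python3 - <<'E'
from h import *
st();im=shot('scene','s5.png');w=shot('wrist','w5.png')
cv2.imwrite('pics/m5.png',np.hstack([cv2.resize(im[40:250,230:430],(400,420)),cv2.resize(w,(400,420))]))
E
```

```text
t 13.3 pos [0.59   0.1596 0.3732] rv [-1.710e-01 -3.136e+00  1.000e-03] R [[-0.994, 0.109, -0.001], [0.109, 0.994, -0.001], [0.0, -0.001, -1.0]] F [0.3 0.2 0.6] op 0.03593349272679997
```

View pics/m5.png

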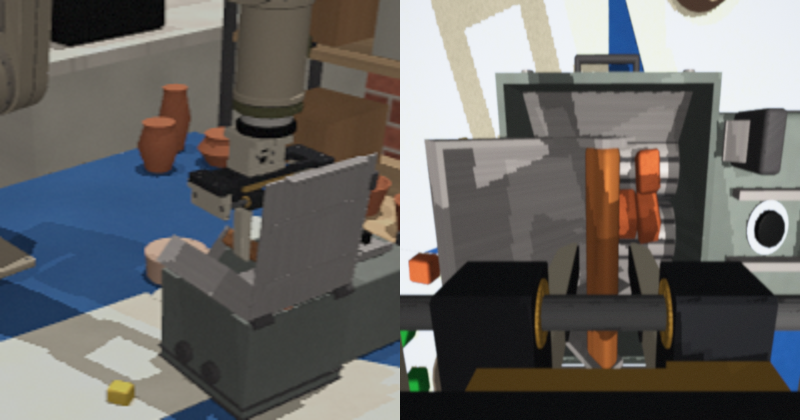

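All three lumps show at the rolls, at (648,170), (648,215) and (627,212). Levelling the tray by the reverse path, then regripping.

Call:
apply_moves --deltas '[[36, [0, -10, -5], 0], [36, [0, -10, -5], 0], [36, [0, -10, -6], 0], [36, [0, -10, -5], 0], [36, [0, -10, -4], 0]]'

```text
t: 14.02
tool_pos: [0.5851, 0.1115, 0.4025]
orientation: [0.168, 3.131, 0.007]
force: [-0.5, 0.5, 2.2]
opening: 0.0436
```

Call:
apply_moves --deltas '[[24, [0, -3, -1], 0], [0, [0, 0, 0], 0], [0, [0, 0, 0], 0], [0, [0, 0, 0], 0], [0, [0, 0, -10], 0]]' --grip_force 50

```text
t: 14.65
tool_pos: [0.5838, 0.1073, 0.4076]
orientation: [-0.171, -3.133, 0.002]
force: [0.3, 0.8, -3.7]
opening: 0.0134
```

Call:
apply_moves --deltas '[[0, [0, 0, -15], 0], [0, [0, 0, -15], 0], [0, [0, 0, 0], 0], [0, [0, 0, 0], 0]]'

```text
t: 15.15
tool_pos: [0.5843, 0.1074, 0.4395]
orientation: [0.171, 3.137, -0.0]
force: [-0.4, 0.5, -4.8]
opening: 0.0138
```

```bash
python3 - <<'E'
from h import *
st();im=shot('scene','s6.png');w=shot('wrist','w6.png')
cv2.imwrite('pics/m6.png',np.hstack([cv2.resize(im[40:250,230:430],(400,420)),cv2.resize(w,(400,420))]))
E
```

```text
t 15.15 pos [0.5843 0.1074 0.4395] rv [ 0.171  3.137 -0.   ] R [[-0.994, 0.109, 0.0], [0.109, 0.994, -0.0], [-0.0, -0.0, -1.0]] F [-0.4  0.5 -4.8] op 0.013755548624810618
```

View pics/m6.png

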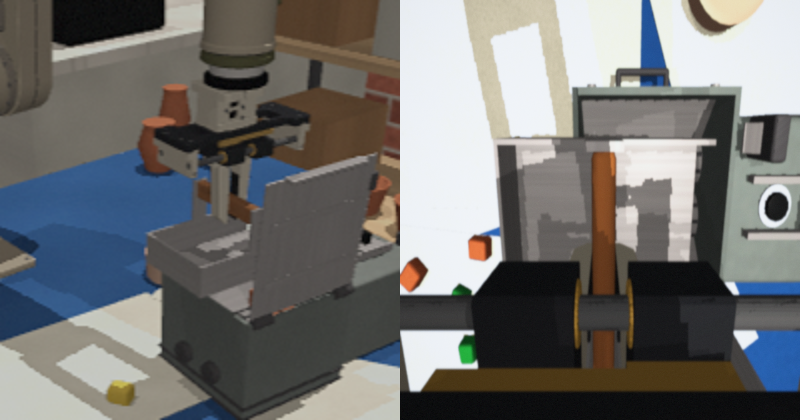

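The tray is empty and level. Returning it to its old spot.

```bash
python3 - <<'E'
from h import *
st();a=C(0,-230)
plan([(*a,.250,83.7),(.4846,-.197,.22,105.4),(.4846,-.197,.072,105.4)],52)
E
```

```text
t 15.25 pos [0.5841 0.1074 0.4388] rv [-0.171 -3.136  0.   ] R [[-0.994, 0.109, -0.001], [0.109, 0.994, -0.0], [0.001, -0.0, -1.0]] F [-0.6 -0.7 -4.9] op 0.01327519172348156
-> [ 0.565 -0.068  0.436] rows 4
   [0.1, -44.1, 0.7] 0.0
   [0.1, -44.1, 0.7] 0.0
   [0.0, -44.1, 0.7] 0.0
   [0.0, -44.1, 0.7] 0.0
-> [ 0.485 -0.197  0.406] rows 3
   [21.8, -45.6, 10.0] -0.126
   [27.4, -42.5, 10.0] -0.126
   [32.5, -38.7, 10.0] -0.126
-> [ 0.485 -0.197  0.258] rows 3
   [0.0, 0.0, 49.3] -0.0
   [0.0, 0.0, 49.3] -0.0
   [0.0, 0.0, 49.3] -0.0
```

Call:
apply_moves --deltas '[[0, [0, -44, 0.7], 0], [0, [0, -44, 0.7], 0], [0, [0, -44, 0.7], 0], [0, [0, -44, 0.7], 0], [0, [21.8, -45.6, 10], -0.126]]'

```text
t: 15.88
tool_pos: [0.5386, -0.112, 0.4266]
orientation: [-0.031, 3.141, -0.001]
force: [0.2, -0.9, -3.7]
opening: 0.0139
```

Call:
apply_moves --deltas '[[0, [27.4, -42.5, 10], -0.126], [0, [32.5, -38.7, 10], -0.126], [0, [0, 0, 49], 0], [0, [0, 0, 49], 0], [0, [0, 0, 40], 0]]'

```text
t: 16.5
tool_pos: [0.4843, -0.1963, 0.2662]
orientation: [0.42, -3.112, -0.002]
force: [-0.5, -0.4, -3.2]
opening: 0.0136
```

Call:
apply_moves --deltas '[[0, [0, 0, 5], 0], [0, [0, 0, 4], 0], [0, [0, 0, 2], 0], [0, [0, 0, 2], 0], [0, [0, 0, 0], 0]]'

```text
t: 17.12
tool_pos: [0.4855, -0.1965, 0.2564]
orientation: [-0.422, 3.112, -0.001]
force: [-0.5, 0.1, -4.4]
opening: 0.0139
```

Call:
apply_moves --deltas '[[0, [0, 0, 2], 0], [0, [0, 0, 2], 0], [0, [0, 0, 2], 0], [0, [0, 0, 0], 0], [0, [0, 0, 0], 0]]'

```text
t: 17.75
tool_pos: [0.4853, -0.1965, 0.2497]
orientation: [0.422, -3.113, -0.0]
force: [-0.1, -0.1, -4.4]
opening: 0.0134
```

Call:
apply_moves --deltas '[[0, [0, 0, 2], 0], [0, [0, 0, 2], 0], [0, [0, 0, 0], 0]]'

```text
t: 18.12
tool_pos: [0.4856, -0.1965, 0.2485]
orientation: [-0.422, 3.113, -0.001]
force: [-12.4, 6.8, 21.4]
opening: 0.0137
```

Call:
apply_moves --deltas '[[0, [0, 0, 1.5], 0], [0, [0, 0, 1.5], 0], [0, [0, 0, 0], 0]]'

```text
t: 18.5
tool_pos: [0.4857, -0.1965, 0.2484]
orientation: [-0.422, 3.113, -0.001]
force: [-27.3, 12.8, 48.4]
opening: 0.0137
```

Firm on the bench. Release, and over to the first loose lump.

Call:
apply_moves --deltas '[[0, [0, 0, -2.5], 0], [60, [0, 0, 0], 0], [60, [0, 0, 0], 0], [60, [0, 0, -40], 0], [60, [0, 0, -50], 0]]'

```text
t: 19.12
tool_pos: [0.4847, -0.1962, 0.3345]
orientation: [0.421, -3.11, -0.003]
force: [0.6, 0.5, -0.4]
opening: 0.0492
```

```bash
cat >> h.py <<'E'
def lumps(cam,name,box=None,z=.022):
    im=shot(cam,name);c=viewer.get_calibration(cam)
    hsv=cv2.cvtColor(im,cv2.COLOR_BGR2HSV)
    m=((hsv[...,0]<15)|(hsv[...,0]>168))&(hsv[...,1]>90)&(hsv[...,2]>40)
    m=cv2.morphologyEx(m.astype(np.uint8),cv2.MORPH_OPEN,np.ones((3,3)))
    cs,_=cv2.findContours(m,cv2.RETR_EXTERNAL,cv2.CHAIN_APPROX_NONE)
    for k in cs:
        if cv2.contourArea(k)<40: continue
        W=np.array([plane(c,p[0].astype(float),z)[:2] for p in k],np.float32)*1000
        q=cv2.minAreaRect(W);P=cv2.boxPoints(q);e=P[1]-P[0];f=P[2]-P[1]
        if np.hypot(*e)>np.hypot(*f): e,f=f,e
        if not 15<np.hypot(*f)<70: continue
        print('lump',np.round(q[0],0),'short',np.hypot(*e).round(),'jaw',np.degrees(np.arctan2(e[1],e[0])).round(),'long',np.hypot(*f).round(),'px',np.round(cv2.minAreaRect(k)[0]))
E
python3 - <<'E'
from h import *
s=st();print(np.round(s['q'],2));plan([(.640,-.12,.13,135)])
lumps('top','t7.png')
E
```

```text
t 19.125 pos [ 0.4847 -0.1962  0.3345] rv [ 4.21e-01 -3.11e+00 -3.00e-03] R [[-0.964, -0.266, -0.003], [-0.266, 0.964, 0.002], [0.003, 0.002, -1.0]] F [ 0.6  0.5 -0.4] op 0.049189539952897494
[-0.48 -0.03  1.79 -0.    1.39 -2.32]
-> [ 0.64  -0.12   0.316] rows 3
   [-56.7, 10.7, 6.2] -0.172
   [-57.7, 0.9, 6.2] -0.172
   [-57.0, -9.0, 6.2] -0.172
lump [ 545. -401.] short 21.0 jaw -1.0 long 29.0 px [408. 214.]
lump [ 643. -125.] short 23.0 jaw -2.0 long 26.0 px [300. 178.]
lump [ 666. -256.] short 26.0 jaw 38.0 long 33.0 px [350. 169.]
```

```bash
python3 - <<'E'
from h import *
plan([(.643,-.125,.09,88)])
E
```

```text
-> [ 0.643 -0.125  0.276] rows 4
   [-42.5, 7.0, 16.8] 0.076
   [-41.8, 10.2, 16.8] 0.076
   [-40.9, 13.4, 16.8] 0.076
   [-39.8, 16.4, 16.8] 0.076
```

Call:
apply_moves --deltas '[[60, [-42.5, 7, 5], 0.076], [60, [-41.8, 10.2, 20], 0.076], [60, [-40.9, 13.4, 21], 0.076], [60, [-39.8, 16.4, 21], 0.076], [60, [0, 0, 0], 0]]'

```text
t: 19.8
tool_pos: [0.6422, -0.1224, 0.2636]
orientation: [-0.052, -3.136, -0.003]
force: [-1.2, -0.9, 0.5]
opening: 0.0602
```

Call:
apply_moves --deltas '[[60, [0, 0, 0], 0]]'

```text
t: 19.92
tool_pos: [0.6414, -0.1243, 0.2677]
orientation: [-0.053, -3.14, 0.0]
force: [0.0, 0.1, 1.3]
opening: 0.06
```

```bash
python3 - <<'E'
from h import *
st();lumps('wrist','w7.png');lumps('top','t8.png')
a=cv2.imread('pics/w7.png');b=cv2.imread('pics/t8.png')
cv2.imwrite('pics/m7.png',np.hstack([cv2.resize(a,(400,300)),cv2.resize(b[100:310,150:430],(400,300))]))
plan([(.643,-.125,.003,88)])
E
```

```text
t 19.925 pos [ 0.6414 -0.1243  0.2677] rv [-0.053 -3.14   0.   ] R [[-0.999, 0.034, -0.001], [0.034, 0.999, -0.0], [0.001, -0.0, -1.0]] F [0.  0.1 1.3] op 0.059961889878240665
lump [ 653. -246.] short 24.0 jaw -2.0 long 47.0 px [115. 245.]
lump [ 641. -121.] short 31.0 jaw -10.0 long 34.0 px [288. 223.]
lump [ 508. -211.] short 26.0 jaw -75.0 long 29.0 px [133.  18.]
lump [ 432. -398.] short 23.0 jaw -38.0 long 39.0 px [408. 258.]
lump [ 532. -362.] short 22.0 jaw -13.0 long 27.0 px [393. 219.]
-> [ 0.643 -0.125  0.189] rows 2
   [-0.8, -0.0, 40.1] -0.0
   [-0.8, -0.0, 40.1] -0.0
```

View pics/m7.png

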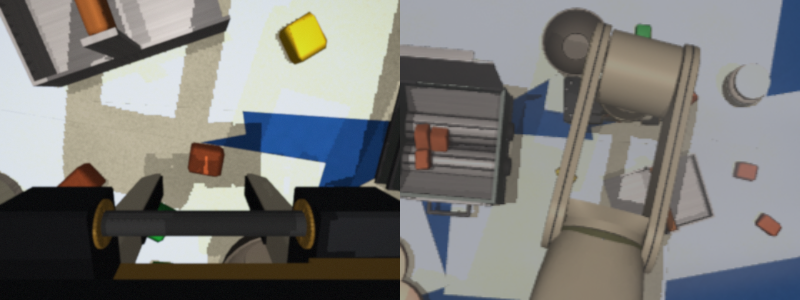

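The first lump sits between the fingers at (288,223) in the full wrist image. Three lumps lie in the hopper and the tray is empty. One loose lump was knocked and is now near (0.532,-0.362).

Call:
apply_moves --deltas '[[60, [0, 2, 40], 0.05], [60, [0, 0, 36], 0.05], [0, [0, 0, 0], 0], [0, [0, 0, 0], 0], [0, [0, 0, 0], 0]]' --grip_force 30

```text
t: 20.65
tool_pos: [0.6427, -0.1227, 0.1952]
orientation: [0.211, 3.13, -0.001]
force: [-0.6, -0.4, -0.7]
opening: 0.0346
```

Call:
apply_moves --deltas '[[0, [0, 0, 0], 0], [0, [0, 0, -50], 0], [0, [0, 0, -60], 0], [0, [0, 0, -50], 0], [0, [0, 0, 0], 0]]'

```text
t: 21.28
tool_pos: [0.6433, -0.1226, 0.3603]
orientation: [0.21, 3.123, -0.004]
force: [-0.6, -0.6, -0.5]
opening: 0.0337
```

```bash
python3 - <<'E'
from h import *
O[1]=.162
st();plan([(*C(0,-40),.190,83.7),(*C(0,-40),.13,83.7)])
E
```

```text
t 21.275 pos [ 0.6433 -0.1226  0.3603] rv [ 0.21   3.123 -0.004] R [[-0.991, 0.134, 0.012], [0.134, 0.991, -0.003], [-0.012, -0.002, -1.0]] F [-0.6 -0.6 -0.5] op 0.0337031399260846
-> [0.586 0.122 0.376] rows 5
   [18.0, 47.0, -3.1] -0.005
   [17.8, 47.1, -3.1] -0.005
   [17.5, 47.2, -3.1] -0.005
   [17.3, 47.2, -3.1] -0.005
   [17.1, 47.3, -3.1] -0.005
-> [0.586 0.122 0.316] rows 2
   [0.0, 0.0, 30.0] -0.0
   [0.0, 0.0, 30.0] -0.0
```

Call:
apply_moves --deltas '[[0, [18, 47, -12], 0], [0, [17.8, 47.1, -3], 0], [0, [17.5, 47.2, 0], 0], [0, [17.3, 47.2, 0], 0], [0, [17.1, 47.3, 0], 0]]'

```text
t: 21.9
tool_pos: [0.5856, 0.1247, 0.3666]
orientation: [-0.211, -3.134, 0.0]
force: [-0.1, 0.9, -0.7]
opening: 0.0336
```

Call:
apply_moves --deltas '[[0, [0, 0, 30], 0], [0, [0, 0, 30], 0], [60, [0, 0, 0], 0], [60, [0, 0, 0], 0], [60, [0, 0, -60], 0]]'

```text
t: 22.52
tool_pos: [0.5851, 0.1228, 0.3638]
orientation: [-0.212, -3.126, 0.003]
force: [1.0, -0.0, 0.6]
opening: 0.0578
```

```bash
python3 - <<'E'
from h import *
st();lumps('wrist','w9.png',z=.095);plan([(.63,-.1,.2,83.7),(.660,-.256,.085,38)])
E
```

```text
t 22.525 pos [0.5851 0.1228 0.3638] rv [-2.120e-01 -3.126e+00  3.000e-03] R [[-0.991, 0.135, -0.009], [0.135, 0.991, -0.001], [0.008, -0.002, -1.0]] F [ 1.  -0.   0.6] op 0.057815446650849416
lump [589. 124.] short 32.0 jaw -8.0 long 35.0 px [284. 210.]
lump [458. 264.] short 4.0 jaw -8.0 long 32.0 px [458.   3.]
-> [ 0.63  -0.1    0.386] rows 4
   [-18.0, -53.9, -2.1] -0.006
   [-17.6, -54.0, -2.1] -0.006
   [-17.3, -54.1, -2.1] -0.006
   [-17.0, -54.2, -2.1] -0.006
-> [ 0.66  -0.256  0.271] rows 5
   [-9.4, -30.4, 23.0] 0.16
   [-14.1, -28.5, 23.0] 0.16
   [-18.4, -25.9, 23.0] 0.16
   [-22.3, -22.6, 23.0] 0.16
   [-25.6, -18.8, 23.0] 0.16
```

Call:
apply_moves --deltas '[[60, [-18, -54, -2], 0], [60, [-17.6, -54, -2], 0], [60, [-17.3, -54, -2], 0], [60, [-17, -54, -2], 0], [60, [-9.4, -30.4, 23], 0.16]]'

```text
t: 23.2
tool_pos: [0.6332, -0.1353, 0.3573]
orientation: [0.468, 3.097, -0.003]
force: [0.8, 0.3, -0.1]
opening: 0.0599
```

Call:
apply_moves --deltas '[[60, [-14.1, -28.5, 23], 0.16], [60, [-18.4, -25.9, 23], 0.16], [60, [-22.3, -22.6, 23], 0.16], [60, [-25.6, -18.8, 23], 0.16], [60, [0, 0, 0], 0]]'

```text
t: 23.82
tool_pos: [0.652, -0.2594, 0.2594]
orientation: [-1.42, -2.801, 0.001]
force: [-0.2, 0.5, -0.1]
opening: 0.0601
```

```bash
python3 - <<'E'
from h import *
st();lumps('wrist','w10.png');lumps('top','t10.png');plan([(.666,-.256,.004,38)])
E
```

```text
t 23.825 pos [ 0.652  -0.2594  0.2594] rv [-1.420e+00 -2.801e+00  1.000e-03] R [[-0.591, 0.807, -0.001], [0.807, 0.591, 0.0], [0.001, -0.001, -1.0]] F [-0.2  0.5 -0.1] op 0.06008737847001667
lump [ 535. -351.] short 31.0 jaw -16.0 long 51.0 px [ 63. 237.]
lump [ 666. -250.] short 29.0 jaw 38.0 long 41.0 px [304. 232.]
lump [ 433. -398.] short 24.0 jaw -38.0 long 41.0 px [408. 257.]
lump [588. 127.] short 31.0 jaw -1.0 long 36.0 px [203. 202.]
-> [ 0.666 -0.256  0.19 ] rows 2
   [-3.3, 5.6, 35.9] -0.013
   [-3.4, 5.6, 35.9] -0.013
```

Call:
apply_moves --deltas '[[60, [-3, 15, 20], 0], [60, [0, 0, 25], 0], [60, [0, 0, 24], 0], [0, [0, 0, 0], 0], [0, [0, 0, 0], 0]]'

```text
t: 24.55
tool_pos: [0.6668, -0.2505, 0.1924]
orientation: [1.414, 2.804, 0.0]
force: [-0.2, -0.2, 0.2]
opening: 0.0449
```

Call:
apply_moves --deltas '[[0, [0, 0, 0], 0], [0, [0, 0, 0], 0], [0, [0, 0, -50], 0], [0, [0, 0, -60], 0], [0, [0, 0, -60], 0]]'

```text
t: 25.18
tool_pos: [0.6662, -0.2505, 0.3632]
orientation: [1.416, 2.805, 0.0]
force: [0.9, -0.1, -0.9]
opening: 0.03
```

```bash
python3 - <<'E'
from h import *
O[1]=.162
st();plan([(.60,-.03,.2,83.7),(*C(-10,45),.190,83.7)])
E
```

```text
t 25.175 pos [ 0.6662 -0.2505  0.3632] rv [1.416 2.805 0.   ] R [[-0.594, 0.805, 0.0], [0.805, 0.594, -0.0], [-0.0, 0.0, -1.0]] F [ 0.9 -0.1 -0.9] op 0.02997884033511156
-> [ 0.6   -0.03   0.386] rows 5
   [43.3, 15.5, -4.6] -0.165
   [40.2, 22.5, -4.6] -0.165
   [36.0, 28.7, -4.6] -0.165
   [30.7, 34.3, -4.6] -0.165
   [24.7, 38.8, -4.6] -0.165
-> [0.585 0.208 0.376] rows 5
   [8.2, 46.9, 2.0] -0.0
   [8.2, 46.9, 2.0] -0.0
   [8.2, 46.9, 2.0] -0.0
   [8.2, 46.9, 2.0] -0.0
   [8.2, 46.9, 2.0] -0.0
```

Call:
apply_moves --deltas '[[0, [43.3, 15.5, -4.6], -0.165], [0, [40.2, 22.5, -4.6], -0.165], [0, [36, 28.7, -4.6], -0.165], [0, [30.7, 34.3, -4.6], -0.165], [0, [24.7, 38.8, -4.6], -0.165]]'

```text
t: 25.8
tool_pos: [0.5996, -0.0288, 0.385]
orientation: [0.164, 3.136, 0.0]
force: [0.6, -0.2, -0.6]
opening: 0.0298
```

Call:
apply_moves --deltas '[[0, [9, 46, 1], 0], [0, [9, 46, 1], 0], [0, [9, 46, 1], 0], [0, [9, 46, 1], 0], [0, [0, 0, 28], 0]]'

```text
t: 26.42
tool_pos: [0.5849, 0.1602, 0.3552]
orientation: [0.166, 3.131, 0.004]
force: [0.1, -1.2, -0.2]
opening: 0.0297
```

Call:
apply_moves --deltas '[[0, [0, 0, 25], 0], [0, [0, 0, 0], 0], [60, [0, 0, 0], 0], [60, [0, 0, 0], 0], [60, [0, 0, -60], 0]]'

```text
t: 27.05
tool_pos: [0.5833, 0.1563, 0.3831]
orientation: [-0.173, -3.128, 0.003]
force: [0.8, -0.2, 0.9]
opening: 0.0554
```

```bash
python3 - <<'E'
from h import *
st();lumps('wrist','w11.png',z=.1);plan([(.58,-.05,.25,83.7),(.525,-.355,.15,-10)])
E
```

```text
t 27.05 pos [0.5833 0.1563 0.3831] rv [-1.730e-01 -3.128e+00  3.000e-03] R [[-0.994, 0.11, -0.009], [0.11, 0.994, -0.002], [0.009, -0.003, -1.0]] F [ 0.8 -0.2  0.9] op 0.05542986486673634
lump [588. 125.] short 32.0 jaw -6.0 long 36.0 px [246. 212.]
lump [452. 264.] short 11.0 jaw -27.0 long 47.0 px [406.  14.]
-> [ 0.58  -0.05   0.436] rows 4
   [-4.3, -51.5, -9.8] -0.0
   [-4.3, -51.5, -9.8] -0.0
   [-4.3, -51.5, -9.8] -0.0
   [-4.3, -51.5, -9.8] -0.0
-> [ 0.525 -0.355  0.336] rows 9
   [2.4, -34.4, 11.1] -0.167
   [8.0, -33.5, 11.1] -0.167
   [13.5, -31.7, 11.1] -0.167
   [18.6, -29.0, 11.1] -0.167
   [23.2, -25.5, 11.1] -0.167
   [27.1, -21.3, 11.1] -0.167
   [30.2, -16.5, 11.1] -0.167
   [32.6, -11.2, 11.1] -0.167
   [34.0, -5.6, 11.1] -0.167
```

```bash
python3 - <<'E'
from h import *
plan([(.58,-.05,.23,80),(.530,-.362,.10,77)],60)
E
```

```text
-> [ 0.58  -0.05   0.416] rows 4
   [-4.3, -51.5, -4.8] 0.016
   [-5.1, -51.4, -4.8] 0.016
   [-6.0, -51.4, -4.8] 0.016
   [-6.8, -51.3, -4.8] 0.016
-> [ 0.53  -0.362  0.286] rows 6
   [-0.8, -52.7, 21.7] 0.009
   [-1.3, -52.6, 21.7] 0.009
   [-1.7, -52.6, 21.7] 0.009
   [-2.2, -52.6, 21.7] 0.009
   [-2.7, -52.6, 21.7] 0.009
   [-3.1, -52.6, 21.7] 0.009
```

Call:
apply_moves --deltas '[[60, [-4.3, -51.5, -4.8], 0.016], [60, [-5, -51.4, -4.8], 0.016], [60, [-6, -51.4, -4.8], 0.016], [60, [-6.8, -51.3, -4.8], 0.016], [60, [-0.8, -52.7, 5], 0.009]]'

```text
t: 27.72
tool_pos: [0.5711, -0.104, 0.4041]
orientation: [0.287, 3.124, -0.001]
force: [0.1, -0.5, -0.1]
opening: 0.0603
```

Call:
apply_moves --deltas '[[60, [-1.3, -52.6, 10], 0.009], [60, [-1.7, -52.6, 25], 0.009], [60, [-2.2, -52.6, 30], 0.009], [60, [-2.7, -52.6, 30], 0.009], [60, [-3.1, -52.6, 30], 0.009]]'

```text
t: 28.35
tool_pos: [0.529, -0.3642, 0.2773]
orientation: [0.358, 3.118, -0.003]
force: [0.7, 0.4, -0.1]
opening: 0.0601
```

Call:
apply_moves --deltas '[[60, [0, 0, 0], 0]]'

```text
t: 28.48
tool_pos: [0.5271, -0.3652, 0.2739]
orientation: [-0.364, -3.117, -0.002]
force: [-0.5, 0.6, -0.1]
opening: 0.0603
```

```bash
python3 - <<'E'
from h import *
st();lumps('wrist','w12.png');lumps('top','t12.png');plan([(.532,-.362,.004,77)])
E
```

```text
t 28.475 pos [ 0.5271 -0.3652  0.2739] rv [-3.640e-01 -3.117e+00 -2.000e-03] R [[-0.973, 0.23, -0.003], [0.23, 0.973, 0.001], [0.003, 0.001, -1.0]] F [-0.5  0.6 -0.1] op 0.06032251491106269
lump [ 532. -356.] short 33.0 jaw -13.0 long 38.0 px [294. 224.]
lump [ 435. -394.] short 25.0 jaw -39.0 long 44.0 px [205. 100.]
lump [ 430. -401.] short 25.0 jaw -40.0 long 34.0 px [409. 258.]
-> [ 0.532 -0.362  0.19 ] rows 2
   [-1.4, 0.7, 43.5] -0.001
   [-1.4, 0.7, 43.5] -0.001
```

Call:
apply_moves --deltas '[[65, [-3.5, 7, 28], 0], [65, [0, 0, 28], 0], [65, [0, 0, 27], 0], [0, [0, 0, 0], 0], [0, [0, 0, 0], 0]]'

```text
t: 29.2
tool_pos: [0.5353, -0.3557, 0.1959]
orientation: [0.355, 3.119, -0.002]
force: [0.1, 0.2, 0.9]
opening: 0.0496
```

Call:
apply_moves --deltas '[[0, [0, 0, 0], 0], [0, [0, 0, -50], 0], [0, [0, 0, -60], 0], [0, [0, 0, -60], 0], [0, [0, 0, 0], 0]]'

```text
t: 29.82
tool_pos: [0.5356, -0.3571, 0.3729]
orientation: [0.356, 3.109, -0.012]
force: [0.7, -0.8, -0.3]
opening: 0.038
```

```bash
python3 - <<'E'
from h import *
O[1]=.162
st();plan([(*C(-10,-35),.195,83.7)])
E
```

```text
t 29.825 pos [ 0.5356 -0.3571  0.3729] rv [ 0.356  3.109 -0.012] R [[-0.974, 0.226, 0.011], [0.226, 0.974, -0.009], [-0.013, -0.006, -1.0]] F [ 0.7 -0.8 -0.3] op 0.0379719819217684
-> [0.576 0.128 0.381] rows 9
   [7.8, 53.6, -0.9] -0.013
   [7.1, 53.7, -0.9] -0.013
   [6.4, 53.7, -0.9] -0.013
   [5.7, 53.8, -0.9] -0.013
   [5.0, 53.9, -0.9] -0.013
   [4.3, 54.0, -0.9] -0.013
   [3.6, 54.0, -0.9] -0.013
   [2.9, 54.0, -0.9] -0.013
   [2.1, 54.1, -0.9] -0.013
```

Call:
apply_moves --deltas '[[0, [7.8, 53.6, -2], -0.013], [0, [7, 53.7, -2], -0.013], [0, [6.4, 53.7, -2], -0.013], [0, [5.7, 53.8, -1], -0.013], [0, [5, 53.9, -1], -0.013]]'

```text
t: 30.45
tool_pos: [0.5564, -0.0845, 0.3714]
orientation: [0.255, 3.131, 0.0]
force: [0.8, -1.2, 0.5]
opening: 0.0379
```

Call:
apply_moves --deltas '[[0, [4.3, 54, -1], -0.013], [0, [3.6, 54, 0], -0.013], [0, [2.9, 54, 0], -0.013], [0, [2.1, 54, 0], -0.013], [0, [0, 0, 25], 0]]'

```text
t: 31.08
tool_pos: [0.5752, 0.1333, 0.3494]
orientation: [0.166, 3.133, 0.003]
force: [0.6, -0.6, -0.7]
opening: 0.0381
```

Call:
apply_moves --deltas '[[0, [0, 0, 25], 0], [0, [0, 0, 0], 0], [65, [0, 0, 0], 0], [65, [0, 0, 0], 0], [65, [0, 0, -60], 0]]'

```text
t: 31.7
tool_pos: [0.5733, 0.1289, 0.3784]
orientation: [-0.174, -3.128, 0.003]
force: [1.1, 0.3, 0.9]
opening: 0.062
```

```bash
python3 - <<'E'
from h import *
st();lumps('wrist','w13.png',z=.1);lumps('top','t13.png');plan([(.54,-.05,.23,75),(.432,-.399,.15,52)],58)
E
```

```text
t 31.7 pos [0.5733 0.1289 0.3784] rv [-1.740e-01 -3.128e+00  3.000e-03] R [[-0.994, 0.111, -0.009], [0.111, 0.994, -0.001], [0.009, -0.002, -1.0]] F [1.1 0.3 0.9] op 0.06199925417069951
lump [587. 124.] short 32.0 jaw -6.0 long 33.0 px [278. 220.]
lump [541. 132.] short 37.0 jaw -17.0 long 41.0 px [281. 164.]
lump [448. 255.] short 13.0 jaw -32.0 long 49.0 px [433.  18.]
lump [ 432. -399.] short 23.0 jaw -38.0 long 39.0 px [408. 258.]
-> [ 0.54  -0.05   0.416] rows 4
   [4.1, -45.6, -6.2] 0.038
   [2.4, -45.7, -6.2] 0.038
   [0.7, -45.8, -6.2] 0.038
   [-1.0, -45.8, -6.2] 0.038
-> [ 0.432 -0.399  0.336] rows 7
   [2.0, -52.2, 11.4] 0.057
   [-1.0, -52.2, 11.4] 0.057
   [-4.0, -52.0, 11.4] 0.057
   [-7.0, -51.7, 11.4] 0.057
   [-9.9, -51.2, 11.4] 0.057
   [-12.8, -50.6, 11.4] 0.057
   [-15.7, -49.8, 11.4] 0.057
```

Call:
apply_moves --deltas '[[70, [4, -45.6, -6], 0.038], [70, [2.4, -45.7, -6], 0.038], [70, [0.7, -45.8, -6], 0.038], [70, [-1, -45.8, -6], 0.038], [70, [2, -52.2, 0], 0.057]]'

```text
t: 32.42
tool_pos: [0.5226, -0.1015, 0.4087]
orientation: [0.502, 3.097, -0.001]
force: [0.4, 0.3, -0.2]
opening: 0.0703
```

Call:
apply_moves --deltas '[[70, [-1, -52.2, 5], 0.057], [70, [-4, -52, 15], 0.057], [70, [-7, -51.7, 20], 0.057], [70, [-9.9, -51.2, 25], 0.057], [70, [-12.8, -50.6, 30], 0.057]]'

```text
t: 33.05
tool_pos: [0.4453, -0.3514, 0.3129]
orientation: [0.938, 2.994, -0.003]
force: [-0.1, -0.0, -0.2]
opening: 0.07
```

Call:
apply_moves --deltas '[[70, [-15.7, -49.8, 35], 0.057], [70, [0, 0, 0], 0], [70, [0, 0, 0], 0]]'

```text
t: 33.42
tool_pos: [0.4305, -0.3992, 0.2777]
orientation: [1.021, 2.97, -0.0]
force: [-0.3, -0.2, 0.5]
opening: 0.07
```

```bash
python3 - <<'E'
from h import *
st();lumps('wrist','w14.png');plan([(.432,-.399,.004,52)])
E
```

```text
t 33.425 pos [ 0.4305 -0.3992  0.2777] rv [ 1.021  2.97  -0.   ] R [[-0.788, 0.615, 0.001], [0.615, 0.788, -0.001], [-0.001, 0.0, -1.0]] F [-0.3 -0.2  0.5] op 0.0699888591451061
lump [ 432. -394.] short 29.0 jaw -39.0 long 41.0 px [288. 218.]
-> [ 0.432 -0.399  0.19 ] rows 2
   [-0.5, 0.2, 44.2] 0.001
   [-0.5, 0.2, 44.2] 0.001
```

Call:
apply_moves --deltas '[[70, [0, 3, 30], 0], [70, [0, 0, 30], 0], [70, [0, 0, 27], 0], [0, [0, 0, 0], 0], [0, [0, 0, 0], 0]]'

```text
t: 34.1
tool_pos: [0.4332, -0.3964, 0.1918]
orientation: [1.018, 2.969, -0.002]
force: [-0.6, -0.1, -0.5]
opening: 0.0547
```

Call:
apply_moves --deltas '[[0, [0, 0, 0], 0], [0, [0, 0, -50], 0], [0, [0, 0, -60], 0], [0, [0, 0, -60], 0], [0, [0, 0, -20], 0]]'

```text
t: 34.72
tool_pos: [0.4329, -0.3972, 0.3866]
orientation: [1.018, 2.963, -0.007]
force: [0.6, -0.2, -0.4]
opening: 0.0418
```

```bash
python3 - <<'E'
from h import *
O[1]=.162
st();plan([(*C(-10,-5),.200,83.7)])
E
```

```text
t 34.725 pos [ 0.4329 -0.3972  0.3866] rv [ 1.018  2.963 -0.007] R [[-0.789, 0.614, 0.007], [0.614, 0.789, -0.007], [-0.01, -0.002, -1.0]] F [ 0.6 -0.2 -0.4] op 0.041782749132978254
-> [0.58  0.158 0.386] rows 10
   [22.6, 52.8, 0.1] -0.055
   [19.6, 54.0, 0.1] -0.055
   [16.6, 55.0, 0.1] -0.055
   [13.5, 55.8, 0.1] -0.055
   [10.4, 56.5, 0.1] -0.055
   [7.3, 57.0, 0.1] -0.055
   [4.2, 57.3, 0.1] -0.055
   [1.0, 57.4, 0.1] -0.055
   [-2.2, 57.4, 0.1] -0.055
   [-5.3, 57.2, 0.1] -0.055
```

Call:
apply_moves --deltas '[[0, [22.6, 52.8, 0], -0.055], [0, [19.6, 54, 0], -0.055], [0, [16.6, 55, 0], -0.055], [0, [13.5, 55.8, 0], -0.055], [0, [10.4, 56.5, 0], -0.055]]'

```text
t: 35.35
tool_pos: [0.5056, -0.117, 0.3797]
orientation: [0.601, 3.083, 0.0]
force: [0.7, -0.2, 0.1]
opening: 0.0417
```

Call:
apply_moves --deltas '[[0, [7.3, 57, 0], -0.055], [0, [4.2, 57.3, 0], -0.055], [0, [1, 57.4, 0], -0.055], [0, [-2.2, 57.4, 0], -0.055], [0, [-5.3, 57.2, 0], -0.055]]'

```text
t: 35.98
tool_pos: [0.5793, 0.1607, 0.3796]
orientation: [0.173, 3.137, -0.0]
force: [1.2, 0.2, -0.4]
opening: 0.0421
```

Call:
apply_moves --deltas '[[0, [0, 0, 25], 0], [0, [0, 0, 25], 0], [65, [0, 0, 0], 0], [65, [0, 0, 0], 0], [65, [0, 0, -60], 0]]'

```text
t: 36.6
tool_pos: [0.578, 0.1582, 0.386]
orientation: [-0.176, -3.128, 0.003]
force: [2.5, -0.1, 0.8]
opening: 0.0635
```

Call:
apply_moves --deltas '[[65, [0, -55, -60], 0], [65, [0, -55, 0], 0], [65, [0, -55, 0], 0], [65, [0, -55, 0], 0], [65, [0, 0, 0], 0]]'

```text
t: 37.22
tool_pos: [0.5558, -0.0508, 0.4378]
orientation: [0.184, 3.133, -0.002]
force: [0.6, -0.2, -0.7]
opening: 0.0649
```

```bash
python3 - <<'E'
from h import *
st();lumps('top','t15.png');b=cv2.imread('pics/t15.png')
cv2.imwrite('pics/c15.png',cv2.resize(b[120:330,50:430],None,fx=2.1,fy=2.1,interpolation=cv2.INTER_CUBIC))
E
```

```text
t 37.225 pos [ 0.5558 -0.0508  0.4378] rv [ 1.840e-01  3.133e+00 -2.000e-03] R [[-0.993, 0.117, 0.003], [0.117, 0.993, -0.001], [-0.003, -0.001, -1.0]] F [ 0.6 -0.2 -0.7] op 0.06488392699001556
lump [ 462. -214.] short 13.0 jaw -74.0 long 70.0 px [336. 248.]
```

View pics/c15.png

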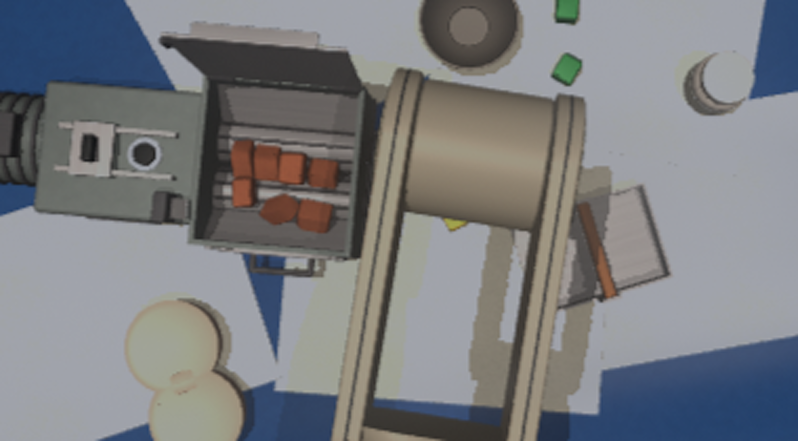

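All 7 red-brown lumps are in the hopper (crop x 235–330, y 145–225), and the tray at (605,250) is upright and empty. Now the lid: closed fingers go round behind it.

Call:
apply_moves --deltas '[[0, [-36, 0, -15], 0], [0, [-37, 0, -15], 0], [0, [-37, 0, -15], 0], [0, [-37, 0, -13], 0], [0, [0, 0, 0], 0]]'

```text
t: 37.9
tool_pos: [0.7042, -0.0621, 0.4936]
orientation: [0.173, 3.136, 0.001]
force: [0.2, -0.2, -0.1]
opening: 0.0197
```

```bash
python3 - <<'E'
from h import *
O[1]=.162
s=st();d=np.array(s['tool_pos'][:2])-O;print('crusher',d@cx,d@cy);plan([(*C(135,0),.310,83.7)])
E
```

```text
t 37.9 pos [ 0.7042 -0.0621  0.4936] rv [1.730e-01 3.136e+00 1.000e-03] R [[-0.994, 0.11, 0.001], [0.11, 0.994, 0.0], [-0.001, 0.0, -1.0]] F [ 0.2 -0.2 -0.1] op 0.019709683198627374
crusher 0.13817556005229664 -0.2101771758670378
-> [0.724 0.147 0.496] rows 4
   [0.8, 52.5, -0.6] -0.0
   [0.8, 52.5, -0.6] -0.0
   [0.8, 52.5, -0.6] -0.0
   [0.8, 52.5, -0.6] -0.0
```

Call:
apply_moves --deltas '[[0, [0.8, 52.5, -0.6], 0], [0, [0.8, 52.5, -0.6], 0], [0, [0.8, 52.5, -0.6], 0], [0, [0.8, 52.5, -0.6], 0], [0, [0, 0, 0], 0]]'

```text
t: 38.52
tool_pos: [0.7211, 0.1511, 0.4965]
orientation: [-0.165, -3.137, -0.002]
force: [-0.8, -0.1, 0.1]
opening: 0.0004
```

Call:
apply_moves --deltas '[[0, [0, 0, 0], 0], [0, [12, 0, 2], 0], [0, [12, 0, 1], 0], [0, [12, 0, 1], 0], [0, [13, 0, 1], 0]]'

```text
t: 39.15
tool_pos: [0.6733, 0.1493, 0.4919]
orientation: [0.179, 3.135, -0.0]
force: [0.8, -1.1, 1.2]
opening: 0.0002
```

```bash
python3 - <<'E'
from h import *
O[1]=.162
s=st();d=np.array(s['tool_pos'][:2])-O;print('crusher',d@cx,d@cy,s['tool_pos'][2]-.186)
im=shot('scene','s16.png');cv2.imwrite('pics/s16c.png',cv2.resize(im[60:260,230:450],None,fx=2.6,fy=2.6))
E
```

```text
t 39.15 pos [0.6733 0.1493 0.4919] rv [ 0.179  3.135 -0.   ] R [[-0.994, 0.114, 0.001], [0.114, 0.994, -0.0], [-0.001, -0.0, -1.0]] F [ 0.8 -1.1  1.2] op 0.00019605418311004062
crusher 0.08415435924984171 -0.003494164709086714 0.3059050255330244
```

View pics/s16c.png

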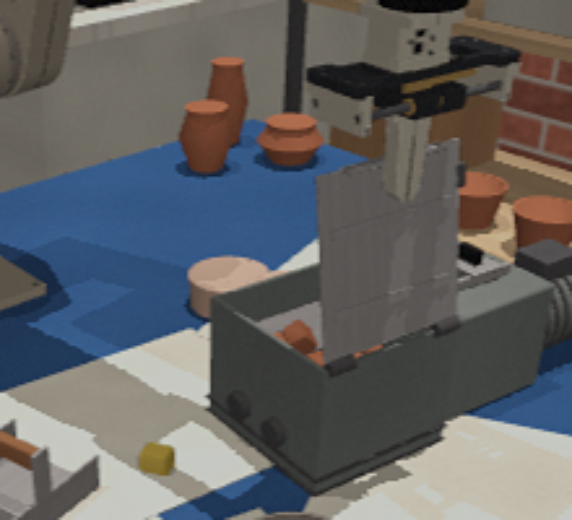

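The closed fingers at (405,170) are behind the lid and pushing it forward. Continuing along the arc.

Call:
apply_moves --deltas '[[0, [15, 0, 3], 0], [0, [15, 0, 3], 0], [0, [15, 0, 3], 0], [0, [15, 0, 4], 0], [0, [14, 0, 6], 0]]'

```text
t: 39.83
tool_pos: [0.5999, 0.158, 0.4727]
orientation: [0.178, 3.135, 0.0]
force: [1.0, -1.1, -0.8]
opening: 0.0009
```

Call:
apply_moves --deltas '[[0, [13, 0, 7], 0], [0, [12, 0, 9], 0], [0, [12, 0, 9], 0], [0, [10, 0, 11], 0], [0, [10, 0, 11], 0]]'

```text
t: 40.45
tool_pos: [0.5434, 0.1645, 0.4254]
orientation: [0.178, 3.135, 0.0]
force: [1.3, 0.6, 0.6]
opening: 0.0003
```

Call:
apply_moves --deltas '[[0, [8, 0, 13], 0], [0, [8, 0, 14], 0], [0, [5, 0, 14], 0], [0, [5, 0, 15], 0], [0, [0, 0, 0], 0]]'

```text
t: 41.08
tool_pos: [0.5171, 0.1682, 0.3674]
orientation: [-0.176, -3.134, 0.001]
force: [-0.2, 0.4, 0.3]
opening: 0.0002
```

```bash
python3 - <<'E'
from h import *
O[1]=.162
s=st();d=np.array(s['tool_pos'][:2])-O;print('crusher',d@cx,d@cy,s['tool_pos'][2]-.186)
E
```

```text
t 41.075 pos [0.5171 0.1682 0.3674] rv [-1.760e-01 -3.134e+00  1.000e-03] R [[-0.994, 0.112, -0.003], [0.112, 0.994, -0.001], [0.003, -0.001, -1.0]] F [-0.2  0.4  0.3] op 0.00022586091804067406
crusher -0.07316633006155984 -0.0018677056774380274 0.18140179987379162
```

Continue down to the latch.

Call:
apply_moves --deltas '[[0, [3, 0, 10], 0], [0, [2, 0, 8], 0], [0, [0, 0, 5], 0], [0, [0, 0, 3], 0], [0, [0, 0, 0], 0]]'

```text
t: 41.7
tool_pos: [0.5125, 0.1691, 0.3423]
orientation: [-0.175, -3.135, 0.0]
force: [-1.5, -0.9, 0.6]
opening: 0.0004
```

Call:
apply_moves --deltas '[[0, [0, 0, 2], 0], [0, [0, 0, 1], 0], [0, [0, 0, 0], 0]]'

```text
t: 42.08
tool_pos: [0.5127, 0.1691, 0.3403]
orientation: [-0.175, -3.136, -0.0]
force: [-3.4, -0.1, 4.7]
opening: 0.0004
```

Call:
apply_moves --deltas '[[0, [0, 0, 2], 0], [0, [0, 0, 1], 0], [0, [0, 0, 0], 0]]'

```text
t: 42.45
tool_pos: [0.5127, 0.1691, 0.3386]
orientation: [0.175, 3.136, 0.0]
force: [-8.0, -1.6, 13.5]
opening: 0.0006
```

Call:
apply_moves --deltas '[[0, [0, 0, 1.5], 0], [0, [0, 0, 0], 0], [0, [0, 0, 0], 0]]'

```text
t: 42.82
tool_pos: [0.5127, 0.1691, 0.3378]
orientation: [0.175, 3.136, 0.0]
force: [-10.2, -2.9, 18.8]
opening: 0.0004
```

Call:
apply_moves --deltas '[[0, [-1, 0, 2], 0], [0, [0, 0, 1], 0], [0, [0, 0, 0], 0]]'

```text
t: 43.2
tool_pos: [0.5132, 0.1691, 0.3358]
orientation: [-0.175, -3.136, -0.0]
force: [-19.6, -3.0, 29.1]
opening: 0.0004
```

Call:
apply_moves --deltas '[[0, [-2, 0, -10], 0], [0, [0, 0, -50], 0], [0, [0, 0, -50], 0], [0, [0, 0, 0], 0], [0, [0, 0, 0], 0]]'

```text
t: 43.82
tool_pos: [0.5158, 0.1687, 0.442]
orientation: [-0.176, -3.137, 0.0]
force: [-0.1, 0.4, -0.0]
opening: 0.0006
```

```bash
python3 - <<'E'
from h import *
O[1]=.162
plan([(*C(0,205),.22,83.7)])
im=shot('scene','s17.png');w=shot('wrist','w17.png');cv2.imwrite('pics/m17.png',np.hstack([cv2.resize(im[60:250,240:450],(440,400)),cv2.resize(w,(360,400))]))
E
```

```text
-> [0.613 0.366 0.406] rows 4
   [-18.5, 51.7, 9.0] -0.0
   [-18.6, 51.7, 9.0] -0.0
   [-18.6, 51.6, 9.0] -0.0
   [-18.6, 51.6, 9.0] -0.0
```

View pics/m17.png

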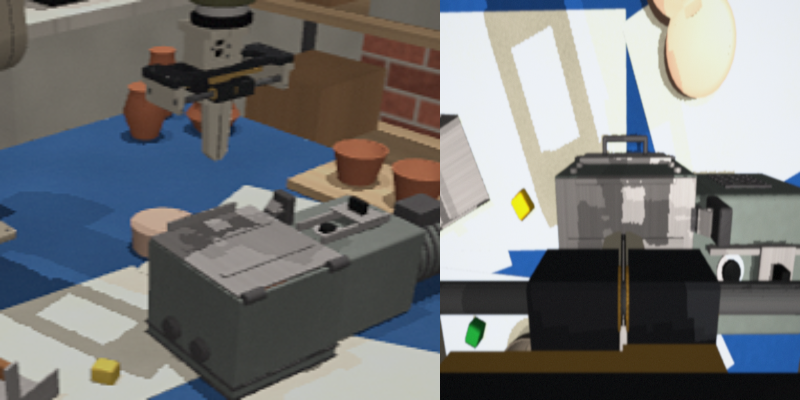

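The lid is shut and stays down after release. Now grip the tab and slide the catch back.

Call:
apply_moves --deltas '[[50, [-18.5, 51.7, 9], 0], [50, [-18.6, 51.7, 9], 0], [50, [-18.6, 51.6, 9], 0], [50, [-18.5, 51.6, 9], 0], [50, [0, 0, 0], 0]]' --grip_force 15

```text
t: 44.55
tool_pos: [0.6124, 0.3687, 0.3989]
orientation: [-0.17, -3.128, 0.007]
force: [0.4, -0.9, -1.3]
opening: 0.0457
```

Call:
apply_moves --deltas '[[50, [0, 0, 20], 0], [50, [0, 0, 20], 0], [50, [0, 0, 20], 0], [0, [0, 0, 0], 0], [0, [0, 0, 0], 0]]'

```text
t: 45.18
tool_pos: [0.6127, 0.3655, 0.3473]
orientation: [0.176, 3.136, 0.001]
force: [-0.0, 0.5, 0.6]
opening: 0.0348
```

Call:
apply_moves --deltas '[[0, [0, 0, 0], 0], [0, [0, 0, 0], 0]]'

```text
t: 45.42
tool_pos: [0.6128, 0.3659, 0.3477]
orientation: [0.175, 3.135, 0.001]
force: [-0.5, 0.3, -0.1]
opening: 0.0147
```

Call:
apply_moves --deltas '[[0, [0, 0, 2], 0], [0, [0, 0, 0], 0], [0, [0, -14, 0], 0], [0, [0, -14, 0], 0], [0, [0, -14, 0], 0]]'

```text
t: 46.05
tool_pos: [0.6081, 0.3245, 0.3473]
orientation: [0.174, 3.134, 0.004]
force: [-2.3, 1.2, 8.5]
opening: 0.012
```

Call:
apply_moves --deltas '[[0, [0, -10, 0], 0], [0, [0, -4, 0], 0], [0, [0, -2, 0], 0], [0, [0, 0, 0], 0], [0, [0, 0, 0], 0]]'

```text
t: 46.68
tool_pos: [0.6064, 0.3109, 0.3474]
orientation: [0.172, 3.132, 0.011]
force: [2.4, 13.1, 4.5]
opening: 0.0123
```

Call:
apply_moves --deltas '[[0, [0, -2, 0], 0], [0, [0, 0, 0], 0], [0, [0, 2, 0], 0], [30, [0, 0, 0], 0], [40, [0, 0, 0], 0]]'

```text
t: 47.3
tool_pos: [0.6061, 0.3081, 0.3447]
orientation: [0.175, 3.137, -0.001]
force: [0.1, -0.6, 0.5]
opening: 0.0271
```

Call:
apply_moves --deltas '[[40, [0, 0, -40], 0], [40, [0, 0, -50], 0], [40, [0, 50, -20], 0], [40, [0, 50, 0], 0], [40, [0, 50, 0], 0]]'

```text
t: 47.92
tool_pos: [0.6232, 0.4579, 0.455]
orientation: [0.177, 3.136, -0.0]
force: [1.0, -0.2, 0.4]
opening: 0.04
```

Call:
apply_moves --deltas '[[40, [50, 0, 0], 0], [40, [50, 0, 0], 0], [40, [50, 0, 0], 0], [40, [50, 0, 0], 0], [40, [50, 0, 0], 0]]'

```text
t: 48.55
tool_pos: [0.373, 0.4847, 0.4541]
orientation: [-0.176, -3.136, 0.001]
force: [0.1, 0.1, 0.1]
opening: 0.0401
```

```bash
python3 - <<'E'
from h import *
st();b=shot('top','t18.png');s=shot('scene','s18.png');a=cv2.imread('pics/t0.png')
lumps('top','t19.png')
for im in(a,b):
    g=im[160:215,80:135].max(2); m=(g<60).astype(np.uint8)
    n,_,stt,ce=cv2.connectedComponentsWithStats(m)
    print([(np.round(ce[i]+[80,160],1).tolist(),int(stt[i,4])) for i in range(1,n) if stt[i,4]>15])
cv2.imwrite('pics/m18.png',np.hstack([cv2.resize(b[130:290,50:380],(400,194)),cv2.resize(s[110:257,170:470],(400,194))]).repeat(1,0))
E
```

```text
t 48.55 pos [0.373  0.4847 0.4541] rv [-1.760e-01 -3.136e+00  1.000e-03] R [[-0.994, 0.112, -0.0], [0.112, 0.994, -0.001], [0.0, -0.001, -1.0]] F [0.1 0.1 0.1] op 0.04012574462527965
[([116.0, 192.3], 75)]
[([116.0, 192.3], 75)]
```

View pics/m18.png

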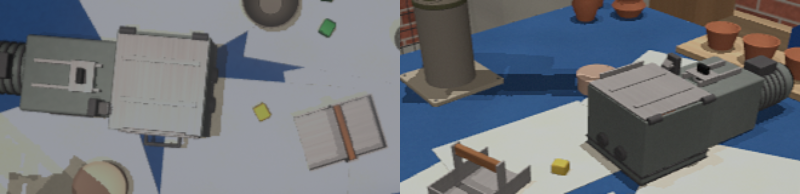

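The tab is at the same pixel as at the start, (116.0,192.3). The lid is shut, the tray is upright and empty, and no red lump is left outside. Handing in.

```bash
python3 -c "
from plant import order
print(order.close_job())"
```

```text
the job is handed in; nothing more can be done
None
```

The crusher is charged, shut and secured, and I handed the job in at about 49 s of the 210 s allowed.

**What I did**
- I slid the catch aside and pressed the button with one finger, and the lid sprang open.
- The moves could not tilt the tool, so I set the tray on the hopper's right rim. There I let it tip with its bar held loosely between the fingers.
- Its three lumps slid in, and I put the empty tray back where it had stood.
- I then added the four loose red-brown lumps. One of them had been knocked a few centimetres, so I measured it again before picking it up.
- I pushed the lid over and pressed it down to about 29 N, then slid the catch back until it met its stop.

**What the last checks showed**
- **Lumps:** the picture taken before the lid was shut showed all seven in the hopper. After shutting, the colour search found no lump outside.
- **Lid:** it stayed shut once I let go. I did not read the latch itself.
- **Catch:** its tab was back at exactly its starting pixel, (116.0, 192.3).
- **Tray:** it stands upright and empty on the bench.
- **Mould, bowl and jar:** I did not touch them. The same goes for the green and yellow pieces.
- **Arm:** it was clear of everything, with about 0 N on the wrist.

**What was not clean:** the wrist read about 48 N for a moment while setting the tray down, with the load carried through the gripped bar. No check failed or disagreed.

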